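# Bolt the isolator hatch and tag it out

## Robot

A 7-joint arm with a two-finger parallel gripper is mounted at the origin on a cart in front of the work surface, level with it; the furniture and walls round the work are solid. World frame = base frame: x ahead of the robot, y to its left, z up, the work surface at z = 0. Lengths are in mm, angles in degrees, forces in N, time in s.
With the tool pointing down it reaches from about 425 to 875 mm from the base axis. Payload 8.4 kg.
Tool frame: the origin (TCP) lies midway between the tips of the shut fingers; the grasp point (between the pads) lies 19 mm behind it (bot.grip_point_offset is the distance from the TCP to the grasp point, in mm); z points along the fingers, x is the direction in which the jaws open and shut, and the axes are right-handed (so a half turn about z gives the same grasp; the last joint's range is limited). The gripper opens to 87 mm and grips with 3 to 60 N. Pads are 19 mm wide; open, the fingers measure 117 mm over their backs; the gripper's body (75 mm by 190 mm) begins 51 mm behind the grasp point.
Start: joints at [-69.167, 19.091, 2.286, 83.961, -0.768, 76.965, -3.352], TCP at [290.192, 581.593, 188.346] pointing down, gripper open.
Joint ranges: [-147.57, 147.57], [-21.85, 119.76], [-74.77, 79.35], [14.55, 137.4], [-85.83, 265.84], [4.83, 119.75], [-152.11, 152.11]. Speed limits (degrees/s): [127.2, 127.2, 159.86, 159.86, 180, 180, 180].

## Interface

Orientations are given as a 3x3 rotation matrix whose columns are the frame's x, y, z axes.
In Python, from bench import bot gives the robot as it stands. The module is installed in compiled form; this text tells all that it offers.
- The arm moves only by the tool arm_command, never from a script. Its arguments are lists of equal length, an entry for each row: "travel": the shift along the tool's x, y, z in m, a list of three; "rotation": the turn, a rotation vector about the tool's x, y, z in degrees, a list of three; "jaw": the opening in per cent of the stroke, from 0 (shut) to 100 (fully open). A call has exactly 5 rows; each row shifts and turns the pose as measured when the row begins, along the tool's axes as they then stand; what a row does not reach is not made up. A row lasts 1/8 s, in which the tool goes at most 62.5 mm and 10.7 degrees, less where a joint would pass 70% of its speed; a pose out of reach is approached as far as the arm can. A call with a gripper value outside its range is refused whole. The fingers move at their own pace and stop on an object; the grip force is fixed at half the most. Time passes only in rows, so rows that do not move let the fingers close, or fill a call up. It gives the time, the measured TCP pose, the force and the opening at its end, in the units of the state.
- bot.get_obs(): the state, without advancing time (a new reading comes with each control period).
- bot.snapshot(name): name is "scene" or "top" or "wrist"; returns a dict with "img" (420x560x3 uint8, blue, green, red), "z_map" (420x560 float32, mm along the optical axis (not along the pixel's ray), 0 where there is no reading), "fovy" (degrees; the focal length in pixels is half the picture's height over the tangent of half this angle, whatever the lens; pixels are square), "cx", "cy" (the principal point, pixels), "R" (3x3) and "t" (3): a world point X has camera coordinates R X + t; the wrist camera has in their place "T_tool_cam" (4x4, takes a point from camera to tool coordinates, whose origin is the TCP and whose axes are the tool frame's). Camera axes: x right, y down, z forward; pixel columns grow to the right and rows downward; lengths in mm; the calibration is good to about 2 mm. A picture is of the moment at which its call begins: read the wrist's pose just before it.
- bot.close_job(): hands the job in, once; it reports no verdict.
The state is a dict: "time": time; "qpos": joint angles; "joint_velocities": joint speeds; "joint_efforts": joint torques, N m; "eef_pos": TCP position; "orientation": TCP orientation; "ft_force": force on the tool from outside, world axes, zero at the start; "moment": the same for the moment, N m; "gripper_width": finger opening in mm.
Only numpy, scipy, OpenCV 4.12 (cv2) and the standard library are available. Lean on these libraries where they do the work, as an engineer would, in place of code of your own. Each camera call takes 0.05 s, during which the arm holds its last target.

## Task

Lock out the grey isolator box: slide the bolt on its hatch fully across to the left into the keeper, then swing the bolt's red-knobbed handle down into the notch of the guard rail. After that, lift the red and white lock-out tag clear over the upturned tip of the peg on the blue-post stand and slide it off gently, without wrenching it against the peg, and hang it by its hole on the peg on the front of the isolator box. Do not knock the jar, the carton or the tape roll about.

Things in the scene. Friction and masses are not known exactly. Their poses are not given: they have to be found in the camera images.
- bolt (a joint): slide of the steel barrel bolt on top of the isolator box, m: 0 fully drawn, 0.050 fully across in the keeper; it grows toward the box's +y (the robot's left when the box's front faces the robot). About 1.5 N of friction.
- handle (a joint): hinge of the bolt's handle, rad: 0 upright, 1.35 fully down (its stop), turning toward the box's front (-x) about the bolt's axis. Stays where left. A guard rail 22 mm in front of the bolt's axis, 14 mm higher than it, stops the lever at about 0.85 except at its 16 mm wide notch, which the 8 mm thick lever faces when the bolt is fully across.
- bolt_knob (a point): centre of the red ball knob, 22 mm in diameter, at the end of the bolt's lever, 50 mm from the bolt's axis; the axis lies 22 mm above the box's lid. The point's z points along the lever away from the bolt, its y along the bolt (the box's +y). The straps at each end of the rail rise 10 mm above the bolt's axis.
- hatch_peg (a point): point on the axis of the 8 mm thick peg on the box's front, where the tag shall hang. Box axes: the peg points along -x, z up. From this point toward the tip it is straight for 26 mm, then bent steeply up (70 degrees); it ends 34 mm away, its top 16 mm above the peg's axis. Its root, 30 mm behind this point, is a steel bracket that rises 9 mm above the axis.
- stand_peg (a point): the same point on the tag stand's like peg: same sizes, it points along the stand's -x, axis at z = 0.130 m. The stand has a base of 100 x 90 mm and a blue post of 16 x 24 mm, whose top is 6 mm above the peg's axis and whose face is 30 mm behind this point.
- tag_grip (a point): centre of the red ribbed grip at the upper end of the lock-out tag. The grip is 44 mm wide (y), 32 mm high, 12 mm thick (x). The tag hangs in its y-z plane, z up: 80 mm wide, 6 mm thick, 126 mm tall, 0.09 kg; this point lies 116 mm above its lower edge. While it hangs on the stand the tag's x axis lies along the peg.
- tag_hole (a point): apex of the roof of the tag's hole, 32 mm below the grip's centre; the hole goes through along x, is 28 mm wide and 34 mm high below this point (roof a shallow V), and this point is 4 mm above the peg's axis when the tag hangs. To pass the tip the tag must be lifted 12 to 25 mm from where it hangs.
- tag: the lock-out tag; origin at the middle of its lower edge, axes as for tag_grip
- isolator_box: the grey isolator box, fixed, 120 x 210 mm, its lid at z = 0.095 m; origin under its centre on the bench, front to -x. Fixed pipework up to about 0.25 m high stands to the left of it (y over about 0.2 m): pass above or in front of it.
- tag_stand: the tag stand, fixed; origin under its post on the bench, its peg points to -x
- jar_mid (a point): centre of the white jar with a black cap, 54 mm diameter, 70 mm high, a bystander
- carton_mid (a point): centre of the small brown carton, 60 x 85 x 38 mm, a bystander
- tape_mid (a point): centre of the yellow tape roll lying flat, 88 mm diameter, 19 mm high, a bystander

How it is judged (in metres and radians):
On the way, in this order (a step that is already met when the one before it is completed fails the run):
1. the bolt is fully across (value of joint bolt above 0.044 m).
2. the handle is down in the notch (value of joint bolt above 0.044 m and value of joint handle above 1 rad), for 0.1 s.
3. the tag is off the stand's peg (horizontal distance between tag_hole and stand_peg above 0.06 m and contact force between tag and tag_stand below 0.05 N), for 0.1 s.
At the end, for the whole second after the job is handed in: The bolt is across (over 44 of its 50 mm) and its handle down in the notch (over 1.0 rad); the tag hangs upright (within 0.35 rad) and still on the box's peg, by its hole: the hole's apex is 0 to 12 mm above the peg's axis, within 12 mm of it sideways and within 30 mm of the peg's middle lengthwise (all of step 2 and x of tag_hole in the frame of hatch_peg between -0.03 and 0.03 m and y of tag_hole in the frame of hatch_peg between -0.012 and 0.012 m and z of tag_hole in the frame of hatch_peg between 0 and 0.012 m and angle between tag's own z axis and vertical below 0.35 rad and contact force between tag and isolator_box above 0.2 N and linear speed of tag below 0.03 m/s); the robot touches nothing.
It fails at once if a bystander is knocked about (moved over 40 mm) (distance of any of jar_mid, carton_mid, tape_mid from where it was at the start of the episode above 0.04 m).
It fails at once if the tag is wrenched against the stand or its peg (over 15 N) (contact force between tag and tag_stand above 15 N).
It also fails if it takes over 53 s, if anything falls off the work surface, if the arm or the gripper's body presses on something with over 40 N, if the wrist force passes 120 N, or if a joint passes its speed limit or range.

## Working session

There is one attempt and no reset: what is moved stays moved. The work goes in short steps, Python scripts to look and compute and a tool call to move; the robot and the scene stay as the last step left them, time stands still between calls to the robot, and variables do not carry over. Pictures are saved under pics/ and viewed, and the job is handed in when it is done.

Besides the shell and the picture viewer there is one more tool, called after "Emit:" by a JSON object that holds its "method" and its "body". arm_command: Moves the arm, as the interface text tells. Its arguments: {"type":"object","properties":{"travel":{"type":"array"},"rotation":{"type":"array"},"jaw":{"type":"array"}},"required":["travel","rotation","jaw"]}

```bash
mkdir -p pics; ls; python3 - <<'E'
from bench import bot
import cv2, numpy as np
o=bot.get_obs(); print({k:np.round(v,2).tolist() if not isinstance(v,float) else v for k,v in o.items()})
for n in ["scene","top","wrist"]:
    s=bot.snapshot(n); cv2.imwrite(f"pics/{n}0.png",s["img"]); np.savez(f"{n}0.npz",**s)
    print(n,s["fovy"],s["cx"],s["cy"],(np.round(s["R"],3).tolist(),np.round(s["t"],1).tolist()) if "R" in s else np.round(s["T_tool_cam"],3).tolist())
print(bot.get_obs()["time"], bot.grip_point_offset)
E
```

```text
pics
{'time': 0.0, 'qpos': [-69.17, 19.13, 2.29, 84.01, -0.77, 76.96, -3.35], 'joint_velocities': [-0.02, -0.07, -0.04, -0.02, -0.07, 0.06, -0.04], 'joint_efforts': [-0.0, -65.64, 1.33, -40.38, -0.06, 0.05, 0.0], 'eef_pos': [290.01, 581.13, 187.45], 'orientation': [[0.45, 0.89, -0.0], [0.89, -0.45, -0.0], [-0.0, 0.0, -1.0]], 'ft_force': [-0.71, -0.44, -0.15], 'moment': [0.0, -0.05, -0.0], 'gripper_width': 87.10919296793097}
scene 45.79316876661177 282.0153137361179 213.90463271180587 ([[-0.797, 0.603, -0.01], [0.443, 0.573, -0.689], [-0.41, -0.554, -0.725]], [520.5, -78.5, 1616.4])
top 54.01825050007631 285.27257443221555 210.61463245157705 ([[-0.023, -1.0, -0.008], [-0.992, 0.024, -0.123], [0.123, 0.006, -0.992]], [-120.5, 575.3, 1124.6])
wrist 67.79440134501426 274.83459275713045 214.7200341430451 [[1.0, 0.0, 0.0, 0.568], [-0.0, 0.961, 0.276, -75.738], [-0.0, -0.276, 0.961, -196.474], [0.0, 0.0, 0.0, 1.0]]
0.15 18.700000000000003
```

View pics/scene0.png

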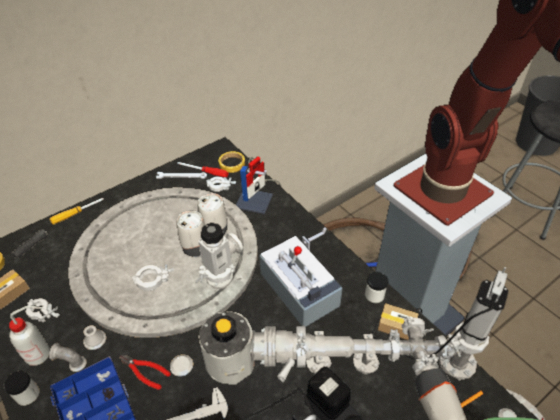

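View pics/top0.png

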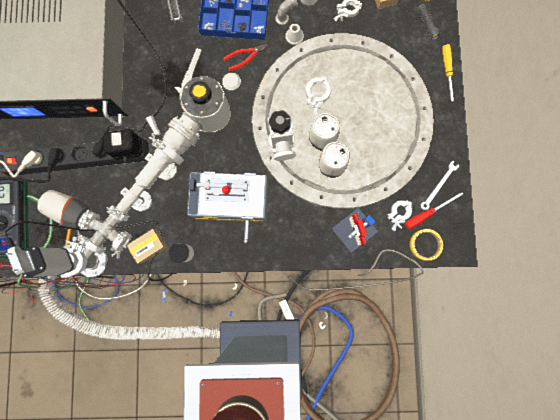

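View pics/wrist0.png

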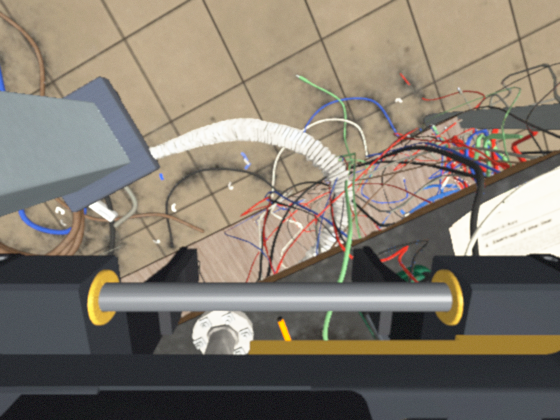

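```bash
cat > h.py <<'E'
import numpy as np, cv2
def K(s):
    s=dict(s); f=s["img"].shape[0]/2/np.tan(np.radians(float(s["fovy"]))/2); return f,float(s["cx"]),float(s["cy"])
def ray(s,u,v,o=None):
    f,cx,cy=K(s); d=np.array([(u-cx)/f,(v-cy)/f,1.])
    if "R" in s: 
        R=s["R"];t=s["t"]; return -R.T@t, R.T@d
    T=s["T_tool_cam"]; Rt=np.array(o["orientation"]); p=np.array(o["eef_pos"])
    return Rt@T[:3,3]+p, Rt@T[:3,:3]@d
def onz(s,u,v,z,o=None):
    c,d=ray(s,u,v,o); return c+d*(z-c[2])/d[2]
def dep(s,u,v,o=None):
    c,d=ray(s,u,v,o); return c+d*s["z_map"][int(round(v)),int(round(u))]
def tri(r1,r2):
    (c1,d1),(c2,d2)=r1,r2
    A=np.stack([d1,-d2],1); x=np.linalg.lstsq(A,c2-c1,rcond=None)[0]
    p,q=c1+d1*x[0],c2+d2*x[1]; return (p+q)/2,np.linalg.norm(p-q)
def crop(img,x0,y0,x1,y1,k,fn):
    cv2.imwrite(fn,cv2.resize(img[y0:y1,x0:x1],None,fx=k,fy=k,interpolation=cv2.INTER_CUBIC))
E
python3 - <<'E'
from h import *
t=np.load("top0.npz");s=np.load("scene0.npz")
a=cv2.resize(t["img"][160:260,175:275],None,fx=4,fy=4,interpolation=2); b=cv2.resize(t["img"][190:270,320:420],None,fx=4,fy=4,interpolation=2)
c=np.zeros((400,800,3),np.uint8); c[:,:400]=a; c[:320,400:]=b; cv2.imwrite("pics/topc.png",c)
a=cv2.resize(s["img"][215:315,250:350],None,fx=4,fy=4,interpolation=2); b=cv2.resize(s["img"][140:220,210:310],None,fx=4,fy=4,interpolation=2)
c[:]=0; c[:,:400]=a; c[:320,400:]=b; cv2.imwrite("pics/scenec.png",c)
E
```

```text
(no output)
```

View pics/topc.png

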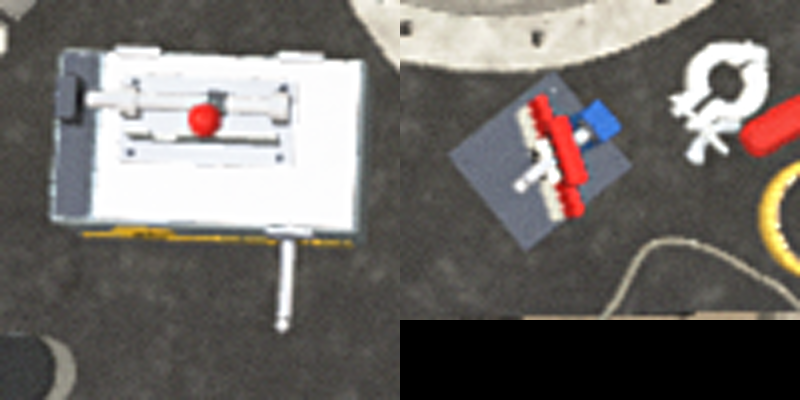

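View pics/scenec.png

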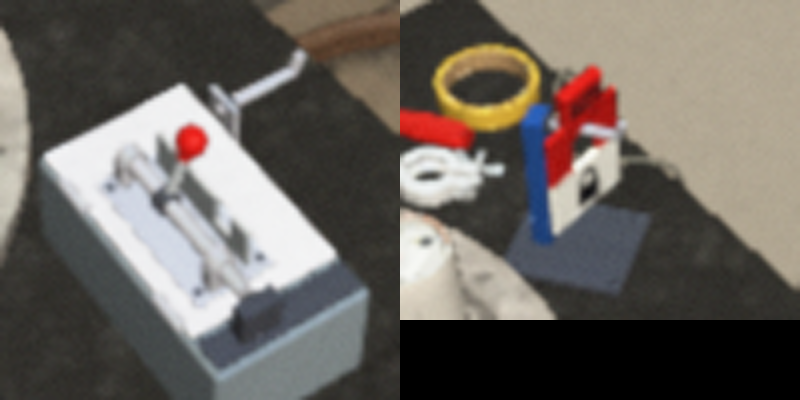

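```bash
python3 - <<'E'
from h import *
np.set_printoptions(precision=1,suppress=True)
t=dict(np.load("top0.npz"));s=dict(np.load("scene0.npz"))
print("cam",ray(t,0,0)[0],ray(s,0,0)[0])
def T(a,b,n): print(n,*tri(ray(t,*a),ray(s,*b)))
def cen(im,box,f):
    x0,y0,x1,y1=box; c=im["img"][y0:y1,x0:x1].astype(int); m=f(c[...,0],c[...,1],c[...,2]); v,u=np.nonzero(m); return (u.mean()+x0,v.mean()+y0,len(u))
red=lambda b,g,r:(r>130)&(g<70)&(b<70)
blue=lambda b,g,r:(b>110)&(r<80)&(b>g+30)
k1=cen(t,(175,160,275,260),red);k2=cen(s,(250,215,350,315),red);print(k1,k2)
T(k1[:2],k2[:2],"knob")
b1=cen(t,(320,190,420,270),blue);print(b1,onz(t,*b1[:2],136))
T((245.5,241.5),(324.75,229.5),"hpegtip");T((246.8,219),(307.5,242),"hpegroot")
# lid corners at z95 in top
for c in [(65,50),(365,60),(360,226),(53,218)]: print("lid",onz(t,175+c[0]/4,160+c[1]/4,95))
T((349.5,236.75),(210+218/4,140+126/4),"spegtip")
for c in [(553,72),(632,158),(528,250),(448,156)]: print("base",onz(t,320+(c[0]-400)/4,190+c[1]/4,5))
for c in [(556,118),(578,180)]: print("gripends",onz(t,320+(c[0]-400)/4,190+c[1]/4,178), dep(t,320+(c[0]-400)/4,190+c[1]/4))
# depth clouds
for n,bx,im in [("top stand",(335,205,385,255),t)]:
    for v in range(212,250,3):
        print(v,[int(dep(im,u,v)[2]) for u in range(338,380,3)])
E
```

```text
cam [ 429.3 -140.4 1185.8] [1112.2  626.6 1122.5]
(np.float64(226.14285714285714), np.float64(189.61904761904762), 42) (np.float64(297.1707317073171), np.float64(250.3658536585366), 41)
knob [613.7  13.7 160. ] 0.20308315243607153
(np.float64(368.9054054054054), np.float64(219.9189189189189), 74) [ 530.7 -347.6  136. ]
hpegtip [484.  -28.7 111.7] 0.450023709429388
hpegroot [543.4 -31.  100. ] 2.2877754559541397
lid [674.8 117.6  95. ]
lid [662.9 -85.1  95. ]
lid [550.3 -79.9  95. ]
lid [560.6 125.   95. ]
spegtip [ 489.9 -297.1  136.8] 2.758036187015498
base [ 578.6 -344.5    5. ]
base [ 515.2 -398.2    5. ]
base [ 451.3 -321.     5. ]
base [ 519.7 -266.6    5. ]
gripends [ 528.2 -315.1  178. ] [ 528.5 -315.6  175. ]
gripends [ 489.9 -326.8  178. ] [ 490.1 -327.4  174.7]
212 [-3, -2, -4, 0, 0, 8, 9, 12, 9, -4, 0, 1, -3, -3]
215 [-4, 0, -2, 0, 5, 126, 145, 7, 6, 12, 1, 3, 3, 2]
218 [-6, 2, 6, 9, 69, 112, 143, 9, 5, 133, 136, 139, 0, 0]
221 [2, 10, 7, 10, 55, 94, 153, 174, 174, 132, 138, 138, 135, -3]
224 [6, 7, 13, 9, 11, 86, 107, 174, 173, 139, 138, 136, -4, -1]
227 [9, 11, 13, 10, 7, 73, 96, 166, 176, 61, 10, 11, 10, -3]
230 [8, 8, 2, 11, 12, 56, 134, 156, 176, 174, 12, 10, 14, 8]
233 [9, 9, 1185, 10, 8, 130, 88, 97, 173, 178, 14, 12, 7, -1]
236 [1, 7, 9, 7, 148, 11, 70, 111, 164, 8, 10, 11, 0, -1]
239 [1, 9, 10, 6, 7, 10, 54, 97, 138, 6, 3, -2, 0, -2]
242 [-5, 0, 8, 9, 8, 11, 9, 83, 126, 145, -2, 2, -2, -4]
245 [-2, 0, -5, 10, 6, 3, 8, 10, -1, 0, -1, -3, 0, 0]
248 [-1, -1, -1, -3, 7, 11, 11, -2, -3, 2, 0, -1, -1, -1]
```

Emit:
{"method": "arm_command", "body": {"travel": [[0,0,-0.06],[0,0,-0.06],[0,0,-0.05],[-0.05,0.031,0],[-0.05,0.031,0]], "rotation": [[0,0,-8],[0,0,-8],[0,0,-8],[0,0,0],[0,0,0]], "jaw": [60,60,60,60,60]}}

```text
time: 0.78
eef_pos: [346.5, 480.5, 359.6]
orientation: [[0.021, 1.0, -0.004], [1.0, -0.021, -0.006], [-0.006, -0.004, -1.0]]
ft_force: [1.6, 0.1, 0.5]
gripper_width: 53.5
```

Emit:
{"method": "arm_command", "body": {"travel": [[-0.051,0.028,0],[-0.051,0.028,0],[-0.051,0.028,0],[-0.051,0.028,0],[-0.051,0.028,0]], "rotation": [[0,0,2],[0,0,0],[0,0,0],[0,0,0],[0,0,0]], "jaw": [60,60,60,60,60]}}

```text
time: 1.4
eef_pos: [476.5, 209.6, 360.1]
orientation: [[0.057, 0.998, -0.004], [0.998, -0.057, -0.006], [-0.006, -0.004, -1.0]]
ft_force: [0.2, -0.5, -1.7]
gripper_width: 52.4
```

Emit:
{"method": "arm_command", "body": {"travel": [[-0.051,0.028,0],[-0.051,0.028,0.01],[-0.051,0.028,0.025],[-0.051,0.028,0.025],[0,0,0]], "rotation": [[0,0,0],[0,0,0],[0,0,0],[0,0,0],[0,0,0]], "jaw": [60,60,60,60,60]}}

```text
time: 2.02
eef_pos: [577.0, -9.4, 300.8]
orientation: [[0.064, 0.998, -0.003], [0.998, -0.064, -0.006], [-0.006, -0.003, -1.0]]
ft_force: [0.3, 0.3, 0.1]
gripper_width: 52.2
```

```bash
cat > look.py <<'E'
import sys
from bench import bot
from h import *
n=sys.argv[1]; o=bot.get_obs(); s=bot.snapshot("wrist"); cv2.imwrite(f"pics/{n}.png",s["img"])
np.savez(f"{n}.npz",**s,eef_pos=o["eef_pos"],orientation=o["orientation"]); np.set_printoptions(precision=3,suppress=True)
print(o["time"],np.array(o["eef_pos"]),np.array(o["orientation"]).tolist(),np.array(o["ft_force"]))
E
python3 look.py w1
```

```text
2.025 [576.97   -9.352 300.831] [[0.06395617108105393, 0.997947922077234, -0.0030907931639366426], [0.9979317250948075, -0.06397460378163695, -0.006286662094007638], [-0.006471493641550454, -0.002682329717585407, -0.9999754621376132]] [0.327 0.267 0.124]
```

View pics/w1.png

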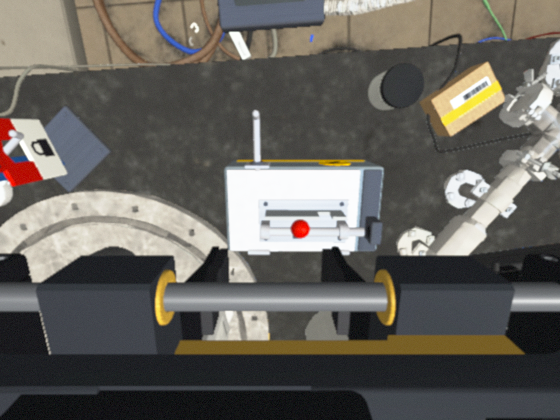

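```bash
python3 - <<'E'
from h import *
np.set_printoptions(precision=1,suppress=True)
w=dict(np.load("w1.npz"));t=dict(np.load("top0.npz"));s=dict(np.load("scene0.npz"))
crop(w["img"],210,95,400,265,4,"pics/w1c.png")
c=w["img"][200:250,280:320].astype(int); m=(c[...,2]>130)&(c[...,1]<70)&(c[...,0]<70); v,u=np.nonzero(m); k=(u.mean()+280,v.mean()+200); print(k,u.min()+280,u.max()+280,v.min()+200,v.max()+200)
r=[ray(w,*k,w),ray(t,226.14,189.62),ray(s,297.17,250.37)]
for a,b in((0,1),(0,2),(1,2)): print("knob",*tri(r[a],r[b]))
print("knobdepth",dep(w,*k,w))
for z in (157,162,167): print(z,onz(w,*k,z,w))
E
```

```text
(np.float64(299.7695652173913), np.float64(228.5782608695652)) 291 308 220 237
knob [614.4  14.8 161.5] 3.2060768855833084
knob [615.1  15.9 162.9] 0.5406430069246319
knob [613.7  13.7 160. ] 0.19552158367554887
knobdepth [611.4  15.5 173.2]
157 [616.9  16.4 157. ]
162 [615.2  16.1 162. ]
167 [613.5  15.9 167. ]
```

View pics/w1c.png

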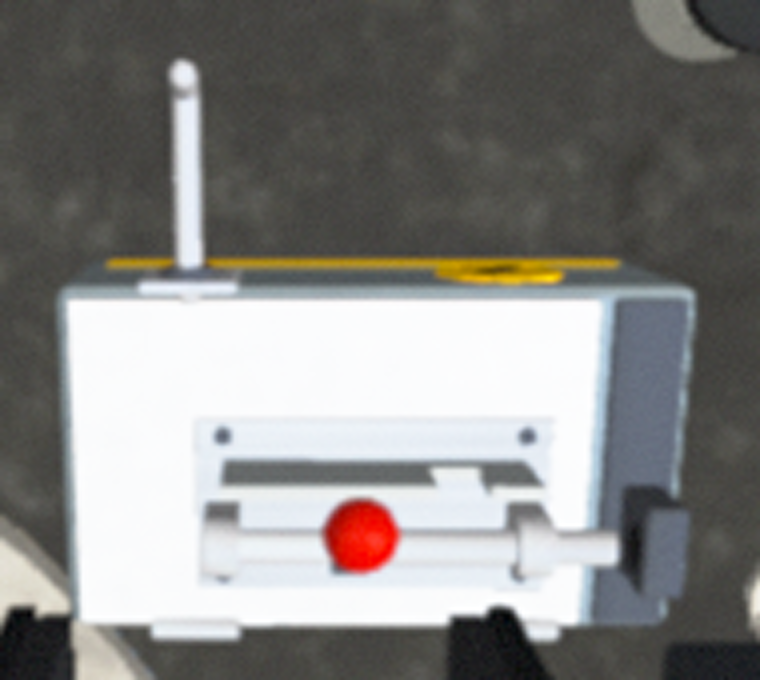

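```bash
python3 - <<'E'
from h import *
np.set_printoptions(precision=1,suppress=True)
w=dict(np.load("w1.npz"))
P=lambda x,y,z:onz(w,210+x/4,95+y/4,z,w)
print("axis",P(260,547,117),P(480,547,117), "with top surface z122",P(260,547,123))
print("rail top",P(230,490,131),P(545,495,131),"notch",P(487,492,131), P(432,478,131),"rail L/R straps",P(222,540,127),P(530,540,127))
print("lid",*[P(a,b,95) for a,b in((65,292),(693,292),(665,620),(75,622))])
for z in (96,100,104): print("peg axis",z,P(183,82,z+12),P(187,110,z+3),P(190,265,z+3))
for x,y in((183,72),(185,90),(186,120),(187,150),(188,200),(190,250),(200,288),(300,350),(100,400)): print((x,y),dep(w,210+x/4,95+y/4,w))
E
```

```text
axis [632.6 -13.3 117. ] [637.   57.2 117. ] with top surface z122 [630.6 -13.1 123. ]
rail top [608.9 -20.9 131. ] [616.4  75.1 131. ] notch [614.4  57.4 131. ] [608.9  40.8 131. ] rail L/R straps [626.2 -24.7 127. ] [632.1  71.2 127. ]
lid [550. -71.  95.] [562.6 130.   95. ] [675.3 123.9  95. ] [663.6 -79.6  95. ]
peg axis 96 [488.7 -27.1 108. ] [496.6 -27.1  99. ] [543.5 -29.9  99. ]
peg axis 100 [488.8 -26.9 112. ] [496.7 -26.9 103. ] [543.1 -29.6 103. ]
peg axis 104 [489.  -26.6 116. ] [496.7 -26.6 107. ] [542.7 -29.3 107. ]
(183, 72) [486.4 -26.1 120.8]
(185, 90) [491.1 -26.4 112.9]
(186, 120) [499.6 -27.1 108.6]
(187, 150) [508.2 -27.4 109.7]
(188, 200) [522.9 -28.2 110.2]
(190, 250) [538.  -28.9 108.3]
(200, 288) [549.2 -26.4 113.6]
(300, 350) [573.8   3.4  93.4]
(100, 400) [585.8 -63.1  96. ]
```

Emit:
{"method": "arm_command", "body": {"travel": [[0.014,0.018,0.03],[0.014,0.018,0.03],[0,0,0.03],[0,0,0],[0,0,0]], "rotation": [[0,0,0],[0,0,0],[0,0,0],[0,0,0],[0,0,0]], "jaw": [60,60,60,60,60]}}

```text
time: 2.7
eef_pos: [616.1, 27.2, 213.0]
orientation: [[0.053, 0.999, 0.002], [0.999, -0.053, -0.0], [-0.0, 0.002, -1.0]]
ft_force: [0.4, 0.7, 1.2]
gripper_width: 52.2
```

```bash
python3 look.py w2; python3 - <<'E'
from h import *
np.set_printoptions(precision=1,suppress=True)
w=dict(np.load("w2.npz"))
c=w["img"].astype(int); m=((c[...,2]>130)&(c[...,1]<70)&(c[...,0]<70)).astype(np.uint8)
n,l,st,ce=cv2.connectedComponentsWithStats(m)
for i in range(1,n):
    if st[i,4]>100: print(st[i],ce[i],onz(w,*ce[i],162,w),dep(w,*ce[i],w))
E
```

```text
2.7 [616.089  27.189 212.987] [[0.05255545464032529, 0.9986161596555453, 0.0019209014444017125], [0.9986179725754246, -0.05255484947898533, -0.0003642054222973815], [-0.00026274873386584834, 0.0019373876874769665, -0.999998088744199]] [0.434 0.719 1.189]
[248 207  26  26 487] [260.5 219.4] [615.1  16.  162. ] [611.6  16.8 173.8]
```

View pics/w2.png

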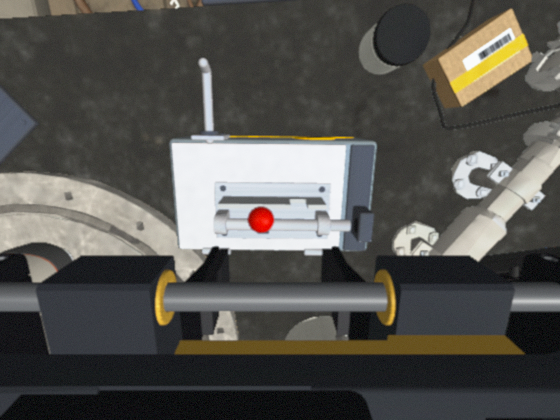

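Emit:
{"method": "arm_command", "body": {"travel": [[-0.011,0,0.02],[0,0,0.025],[0,0,0.018],[0,0,0],[0,0,0]], "rotation": [[0,0,0],[0,0,0],[0,0,0],[0,0,0],[0,0,0]], "jaw": [60,60,60,60,60]}}

```text
time: 3.38
eef_pos: [616.6, 13.1, 149.4]
orientation: [[0.054, 0.998, 0.006], [0.999, -0.054, 0.0], [0.0, 0.006, -1.0]]
ft_force: [0.4, 0.2, 0.9]
gripper_width: 52.2
```

Emit:
{"method": "arm_command", "body": {"travel": [[0.003,-0.001,0.001],[0,0,0],[0,0,0],[0,0,0],[0,0,0]], "rotation": [[0,0,0],[0,0,0],[0,0,0],[0,0,0],[0,0,0]], "jaw": [60,0,0,0,0]}}

```text
time: 4.0
eef_pos: [616.8, 16.7, 150.3]
orientation: [[0.054, 0.999, 0.009], [0.999, -0.054, 0.001], [0.001, 0.009, -1.0]]
ft_force: [0.3, -0.3, -1.2]
gripper_width: 20.3
```

Emit:
{"method": "arm_command", "body": {"travel": [[0.006,0,0],[0.007,0,0],[0.007,0,0],[0.006,0,0],[0.0,0,0]], "rotation": [[0,0,0],[0,0,0],[0,0,0],[0,0,0],[0,0,0]], "jaw": [0,0,0,0,0]}}

```text
time: 4.62
eef_pos: [618.3, 45.5, 150.2]
orientation: [[0.053, 0.999, 0.009], [0.999, -0.053, 0.001], [0.002, 0.009, -1.0]]
ft_force: [0.1, -0.0, -0.5]
gripper_width: 0.5
```

```bash
python3 look.py w3
```

```text
4.625 [618.294  45.457 150.193] [[0.052789607371869905, 0.998564238063069, 0.009095043432887747], [0.998604510356476, -0.05280115675850993, 0.0010342826818544523], [0.0015130265121731958, 0.00902775201728317, -0.9999581043445209]] [ 0.092 -0.042 -0.459]
```

View pics/w3.png

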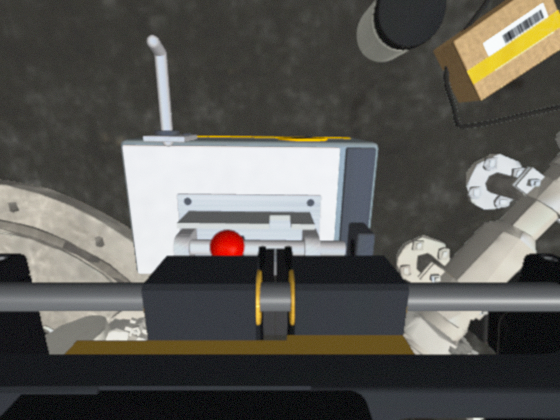

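```bash
python3 - <<'E'
from h import *
np.set_printoptions(precision=1,suppress=True)
w=dict(np.load("w3.npz"))
c=w["img"].astype(int); m=((c[...,2]>120)&(c[...,1]<70)&(c[...,0]<70)).astype(np.uint8)
n,l,st,ce=cv2.connectedComponentsWithStats(m)
for i in range(1,n):
    if st[i,4]>100: print(st[i],ce[i],[onz(w,*ce[i],z,w) for z in(150,155,162,167)],dep(w,*ce[i],w),dep(w,st[i][0]+st[i][2]/2,st[i][1]+15,w))
crop(w["img"],120,120,390,280,2.9,"pics/w3c.png")
from bench import bot
for nn in ("top","scene"):
    s=bot.snapshot(nn); np.savez(nn+"3.npz",**s)
    b=(195,160,260,220) if nn=="top" else (270,230,320,270)
    q=s["img"][b[1]:b[3],b[0]:b[2]].astype(int); v,u=np.nonzero((q[...,2]>120)&(q[...,1]<70)&(q[...,0]<70)); k=(u.mean()+b[0],v.mean()+b[1]) if len(u) else None; print(nn,k,len(u))
    if k: print(tri(ray(s,*k),ray(w,*[ce[i] for i in range(1,n) if st[i,4]>100][0],w)))
E
```

```text
[211 230  33  26 714] [227.  244.1] [array([618.1,  13.9, 150. ]), array([616.1,  14.8, 155. ]), array([613.4,  16.1, 162. ]), array([611.4,  17. , 167. ])] [609.4  17.9 172.1] [609.6  18.4 173.3]
top (np.float64(222.125), np.float64(187.5)) 8
(array([613.7,  19.7, 171.2]), np.float64(8.487592301911922))
scene (np.float64(296.4516129032258), np.float64(250.2258064516129)) 31
(array([614.8,  14.4, 160.7]), np.float64(3.120398161051588))
```

View pics/w3c.png

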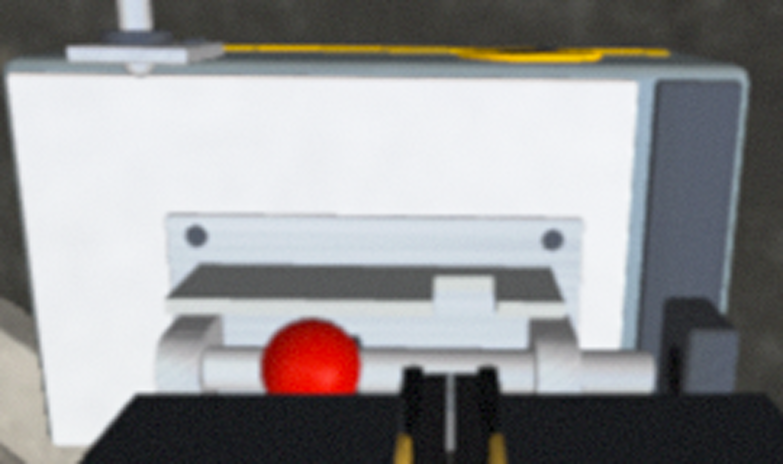

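```bash
python3 - <<'E'
from h import *
s=dict(np.load("scene3.npz"));w=dict(np.load("w3.npz"))
f,cx,cy=K(s)
im=cv2.resize(s["img"][200:300,220:370],None,fx=5,fy=5,interpolation=2)
for p in [w["eef_pos"],w["eef_pos"]+[0,0,18.7],(614.5,15.5,161)]:
    q=s["R"]@np.array(p)+s["t"]; u=f*q[0]/q[2]+cx; v=f*q[1]/q[2]+cy; print(u,v); cv2.circle(im,(int((u-220)*5),int((v-200)*5)),4,(0,255,0),1)
cv2.imwrite("pics/s3.png",im)
E
```

```text
303.6051659158599 261.6330596626165
303.76598811257327 256.89346518773436
297.34128150885203 250.68063820048837
```

View pics/s3.png

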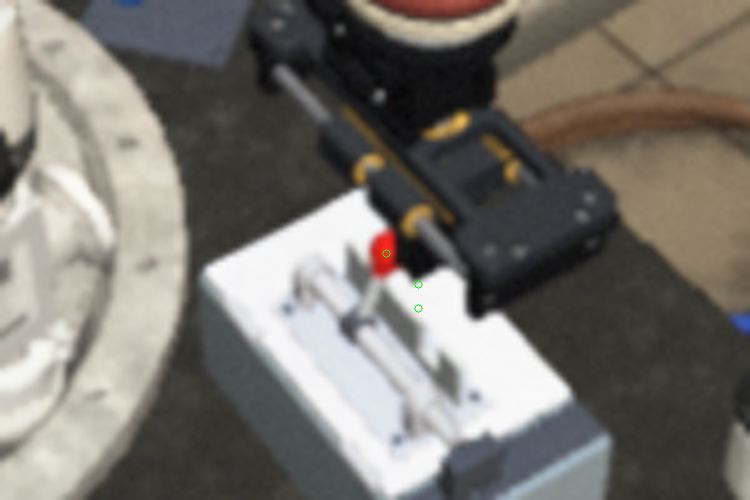

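```bash
python3 - <<'E'
from h import *
np.set_printoptions(precision=0,suppress=True)
s=dict(np.load("scene3.npz"));w=dict(np.load("w3.npz"))
for y in range(225,300,8):
    print(y,[dep(s,220+x/5,200+y/5).tolist() if 0 else tuple(dep(s,220+x/5,200+y/5).round().astype(int).tolist()) for x in (385,395,405,415,425,435,445)])
cv2.imwrite("pics/s3b.png",cv2.resize(s["img"][220:275,280:345],None,fx=12,fy=10,interpolation=2)[:600,:800])
E
```

```text
225 [(567, -44, 92), (654, 70, 263), (654, 77, 270), (650, 79, 269), (650, 86, 275), (646, 87, 274), (615, 59, 224)]
233 [(614, 13, 174), (626, 35, 204), (653, 75, 262), (625, 49, 217), (651, 87, 272), (647, 90, 271), (644, 93, 272)]
241 [(616, 16, 172), (629, 39, 204), (626, 43, 205), (628, 52, 216), (623, 54, 213), (653, 96, 276), (648, 98, 274)]
249 [(619, 20, 172), (625, 35, 191), (626, 44, 200), (627, 52, 209), (620, 52, 203), (614, 52, 199), (650, 99, 271)]
257 [(620, 21, 167), (628, 38, 190), (626, 44, 194), (628, 54, 205), (623, 54, 202), (616, 54, 197), (653, 104, 273)]
265 [(621, 22, 163), (616, 24, 161), (626, 44, 188), (627, 53, 198), (621, 52, 192), (614, 52, 186), (560, -3, 93)]
273 [(616, 16, 147), (585, -13, 96), (582, -8, 98), (627, 53, 192), (572, -4, 94), (569, 1, 97), (565, 4, 96)]
281 [(610, 8, 128), (588, -10, 93), (585, -5, 97), (580, -3, 95), (575, 0, 94), (573, 5, 98), (566, 5, 92)]
289 [(612, 11, 127), (611, 19, 133), (588, -1, 96), (584, 2, 95), (580, 5, 96), (576, 9, 96), (572, 12, 96)]
297 [(611, 11, 119), (612, 20, 129), (608, 23, 129), (588, 7, 98), (582, 8, 94), (578, 12, 95), (574, 15, 94)]
```

View pics/s3b.png

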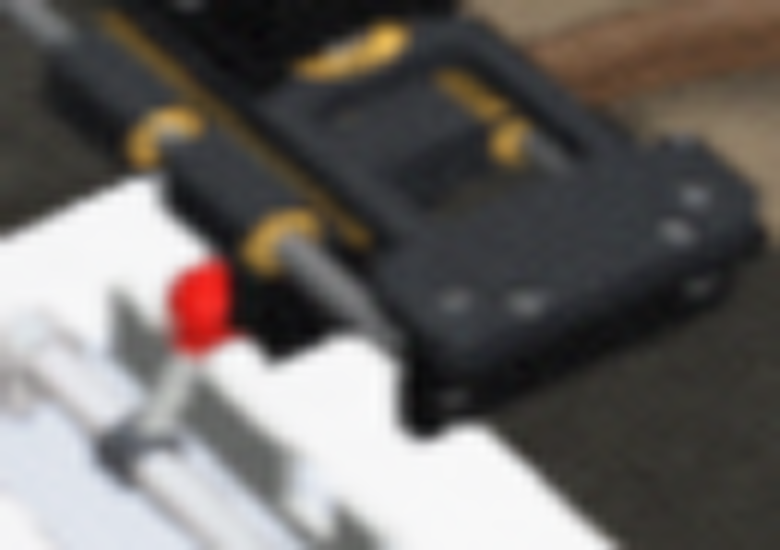

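```bash
python3 - <<'E'
from h import *
np.set_printoptions(precision=0,suppress=True)
for n,us in (("w1",(200,210,216,222,226,326,332,338,344,350)),("w3",(260,264,268,272,276,280,284,288,292))):
    w=dict(np.load(n+".npz"));T=w["T_tool_cam"];f,cx,cy=K(w)
    for v in range(236,272,3):
        r=[]
        for u in us:
            z=float(w["z_map"][v,u]); p=T[:3,:3]@np.array([(u-cx)/f*z,(v-cy)/f*z,z])+T[:3,3]; r.append(tuple(p.round().astype(int).tolist()))
        print(n,v,r)
E
```

```text
w1 236 [(-121, 97, 280), (-104, 97, 280), (-95, 97, 280), (-88, 103, 296), (-82, 105, 301), (70, 69, 202), (78, 69, 203), (81, 61, 180), (88, 59, 175), (103, 70, 205)]
w1 239 [(-121, 102, 279), (-104, 102, 279), (-95, 103, 281), (-86, 104, 284), (-82, 109, 298), (70, 73, 202), (78, 73, 201), (86, 72, 200), (95, 73, 202), (103, 74, 204)]
w1 242 [(-121, 107, 278), (-105, 107, 280), (-95, 107, 280), (-85, 106, 278), (-80, 111, 288), (71, 79, 205), (79, 79, 205), (87, 78, 205), (96, 79, 206), (104, 78, 205)]
w1 245 [(-121, 112, 278), (-105, 112, 278), (-95, 112, 279), (-85, 112, 280), (-79, 112, 279), (71, 83, 205), (79, 83, 204), (88, 83, 206), (96, 83, 206), (104, 83, 205)]
w1 248 [(-121, 117, 277), (-105, 117, 278), (-32, -11, -37), (-29, -10, -34), (-27, -10, -34), (29, -10, -35), (32, -11, -38), (35, -11, -38), (96, 87, 205), (104, 87, 205)]
w1 251 [(-121, 122, 277), (-34, -12, -43), (-31, -11, -42), (-28, -10, -39), (-26, -10, -38), (28, -10, -39), (31, -10, -40), (34, -11, -42), (96, 91, 202), (129, 131, 300)]
w1 254 [(-121, 126, 275), (-33, -12, -47), (-30, -10, -44), (-27, -10, 
[... 1961 characters left out ...]
 -49), (-3, -10, -46), (-1, -10, -47), (1, -10, -46), (3, -10, -46), (5, -10, -47), (7, -11, -50), (6, -38, -110)]
w3 260 [(-7, -11, -54), (-5, -11, -53), (-3, -10, -50), (-1, -10, -50), (1, -9, -50), (3, -10, -51), (5, -10, -51), (7, -11, -54), (6, -38, -113)]
w3 263 [(-7, -11, -57), (-5, -11, -57), (-3, -10, -54), (-1, -10, -54), (1, -10, -54), (3, -10, -54), (5, -9, -53), (7, -11, -57), (6, -38, -115)]
w3 266 [(-6, -11, -61), (-5, -10, -59), (-3, -10, -57), (-1, -9, -57), (1, -10, -58), (3, -9, -56), (5, -9, -57), (7, -11, -59), (5, -37, -116)]
w3 269 [(-6, -11, -64), (-4, -10, -61), (-3, -10, -61), (-1, -9, -60), (1, -10, -61), (3, -10, -61), (5, -10, -61), (7, -12, -65), (6, -35, -114)]
```

Emit:
{"method": "arm_command", "body": {"travel": [[-0.01,-0.001,0],[-0.008,-0.001,0],[-0.008,-0.001,0],[0,0,0],[0,0,0]], "rotation": [[0,0,0],[0,0,0],[0,0,0],[0,0,0],[0,0,0]], "jaw": [60,60,60,60,60]}}

```text
time: 5.4
eef_pos: [613.5, 14.6, 150.4]
orientation: [[0.057, 0.998, 0.009], [0.998, -0.057, 0.0], [0.001, 0.009, -1.0]]
ft_force: [-0.8, 0.4, 0.5]
gripper_width: 42.4
```

Emit:
{"method": "arm_command", "body": {"travel": [[0.001,0.001,0.0],[0,0,0.018],[0,0,0.018],[0,0,0],[0,0,0]], "rotation": [[0,0,0],[0,0,0],[0,0,0],[0,0,0],[0,0,0]], "jaw": [60,60,60,60,60]}}

```text
time: 6.02
eef_pos: [614.2, 16.7, 110.4]
orientation: [[0.055, 0.998, 0.007], [0.998, -0.055, 0.0], [0.0, 0.007, -1.0]]
ft_force: [-0.5, 0.9, 0.7]
gripper_width: 52.0
```

Emit:
{"method": "arm_command", "body": {"travel": [[0,0,0],[0,0,0],[0,0,0],[0,0,0],[0,0,0]], "rotation": [[0,0,0],[0,0,0],[0,0,0],[0,0,0],[0,0,0]], "jaw": [10,10,10,10,10]}}

```text
time: 6.65
eef_pos: [614.9, 16.5, 111.6]
orientation: [[0.056, 0.998, 0.009], [0.998, -0.056, 0.0], [0.001, 0.009, -1.0]]
ft_force: [0.4, 0.7, -0.2]
gripper_width: 20.2
```

```bash
python3 look.py w4
```

```text
6.65 [614.949  16.514 111.63 ] [[0.05558735975891534, 0.99841131191227, 0.009213993740669434], [0.9984535712735559, -0.05559158837166525, 0.00020325697378663848], [0.0007151546091440459, 0.009188446437538153, -0.9999575296011074]] [ 0.393  0.735 -0.217]
```

View pics/w4.png

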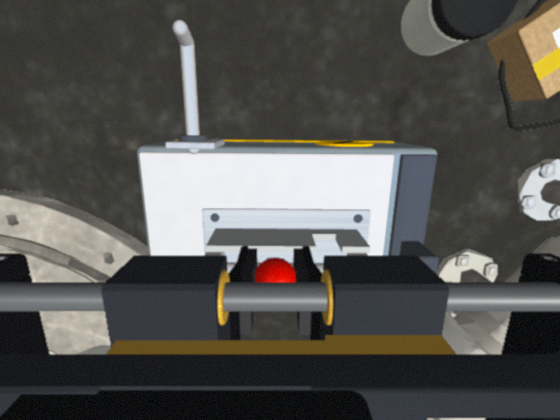

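Emit:
{"method": "arm_command", "body": {"travel": [[0,0,0],[0,0,0],[0.004,0,0],[0.006,0,0],[0.006,0,0]], "rotation": [[0,0,0],[0,0,0],[0,0,0],[0,0,0],[0,0,0]], "jaw": [0,0,0,0,0]}}

```text
time: 7.32
eef_pos: [615.9, 32.1, 111.6]
orientation: [[0.057, 0.998, 0.009], [0.998, -0.057, -0.001], [-0.0, 0.009, -1.0]]
ft_force: [0.5, -1.2, -1.0]
gripper_width: 19.9
```

Emit:
{"method": "arm_command", "body": {"travel": [[0.005,0,0],[0.005,0,0],[0.004,0,0],[0.003,0,0],[0,0,0]], "rotation": [[0,0,0],[0,0,0],[0,0,0],[0,0,0],[0,0,0]], "jaw": [0,0,0,0,0]}}

```text
time: 7.95
eef_pos: [617.0, 49.3, 111.6]
orientation: [[0.057, 0.998, 0.009], [0.998, -0.057, -0.003], [-0.002, 0.009, -1.0]]
ft_force: [1.3, -2.1, -1.7]
gripper_width: 20.0
```

```bash
python3 look.py w5; python3 -c "
from h import *
w=np.load('w5.npz'); crop(w['img'],130,120,450,310,2.5,'pics/w5c.png')"
```

```text
7.95 [617.025  49.271 111.623] [[0.0570831668345382, 0.9983263677492673, 0.009272298565876429], [0.998366419641188, -0.057057738341073146, -0.0029843974663006554], [-0.0024503462970600007, 0.009427510379527547, -0.999952557800153]] [ 1.254 -2.142 -1.725]
```

View pics/w5c.png

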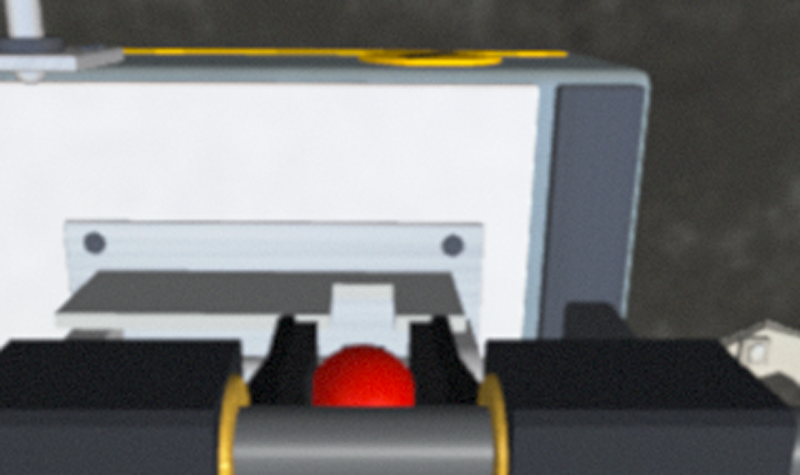

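Emit:
{"method": "arm_command", "body": {"travel": [[0.002,0,0],[0.002,0,0],[0.001,0,0],[0.001,0,0],[0,0,0]], "rotation": [[0,0,0],[0,0,0],[0,0,0],[0,0,0],[0,0,0]], "jaw": [0,0,0,0,0]}}

```text
time: 8.62
eef_pos: [617.0, 49.0, 111.6]
orientation: [[0.063, 0.998, 0.008], [0.998, -0.063, -0.009], [-0.008, 0.009, -1.0]]
ft_force: [0.2, -3.3, -0.6]
gripper_width: 20.3
```

Emit:
{"method": "arm_command", "body": {"travel": [[0,-0.004,0.002],[0,-0.006,0.0035],[0,-0.006,0.005],[0,-0.005,0.0055],[0,0,0]], "rotation": [[0,0,0],[0,0,0],[0,0,0],[0,0,0],[0,0,0]], "jaw": [0,0,0,0,0]}}

```text
time: 9.25
eef_pos: [596.0, 50.4, 95.4]
orientation: [[0.063, 0.998, 0.012], [0.998, -0.063, -0.008], [-0.008, 0.012, -1.0]]
ft_force: [1.8, -3.8, -1.2]
gripper_width: 20.1
```

Emit:
{"method": "arm_command", "body": {"travel": [[0,-0.003,0.005],[0,-0.002,0.005],[0,-0.001,0.004],[0,0,0.002],[0,0,0]], "rotation": [[0,0,0],[0,0,0],[0,0,0],[0,0,0],[0,0,0]], "jaw": [0,0,0,0,0]}}

```text
time: 9.88
eef_pos: [587.4, 50.9, 77.2]
orientation: [[0.062, 0.998, 0.007], [0.998, -0.062, -0.008], [-0.008, 0.007, -1.0]]
ft_force: [-0.3, -4.3, 1.5]
gripper_width: 19.5
```

```bash
python3 look.py w6; python3 -c "
from h import *
w=np.load('w6.npz'); crop(w['img'],130,120,450,310,2.5,'pics/w6c.png')"
```

```text
9.875 [587.438  50.867  77.249] [[0.062422531568721344, 0.9980279586060402, 0.0066046493632828515], [0.9980179241985662, -0.06236627151175505, -0.008406613831230364], [-0.007978128285341694, 0.007116320564869038, -0.9999428520923986]] [-0.28  -4.284  1.508]
```

View pics/w6c.png

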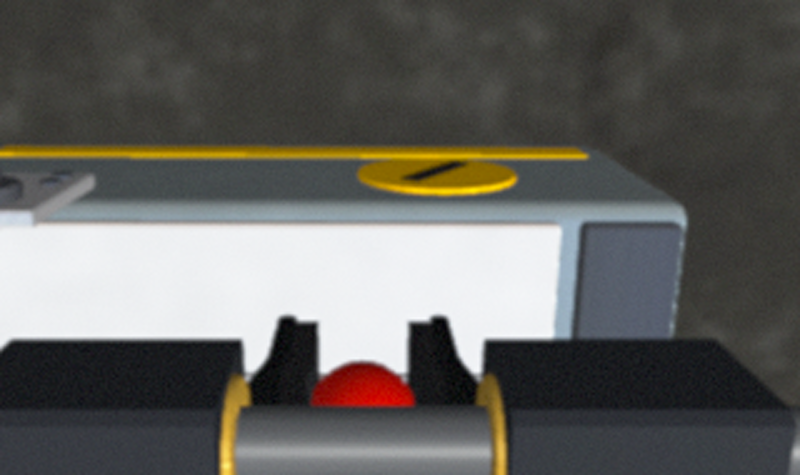

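Emit:
{"method": "arm_command", "body": {"travel": [[0,0,0],[0,0,0],[0,0,-0.03],[0,0,-0.06],[0,0,-0.06]], "rotation": [[0,0,0],[0,0,0],[0,0,0],[0,0,0],[0,0,0]], "jaw": [55,55,55,55,55]}}

```text
time: 10.55
eef_pos: [584.2, 55.8, 226.2]
orientation: [[0.059, 0.998, -0.001], [0.998, -0.059, -0.007], [-0.007, -0.0, -1.0]]
ft_force: [0.6, 1.0, -0.5]
gripper_width: 47.4
```

```bash
python3 look.py w7; python3 - <<'E'
from h import *
np.set_printoptions(precision=1,suppress=True)
w=dict(np.load("w7.npz"))
c=w["img"].astype(int); m=((c[...,2]>120)&(c[...,1]<70)&(c[...,0]<70)).astype(np.uint8)
n,l,st,ce=cv2.connectedComponentsWithStats(m)
for i in range(1,n):
    if st[i,4]>60: print(st[i],ce[i],onz(w,*ce[i],128,w),dep(w,*ce[i],w))
E
```

```text
10.55 [584.215  55.755 226.191] [[0.058677515014788975, 0.9982767703836448, -0.0006625285570489379], [0.998248913987985, -0.05868082928423041, -0.00746096483864673], [-0.007486985608222338, -0.00022357753621559697, -0.9999719471363122]] [ 0.593  1.012 -0.507]
[261 203  21  23 357] [270.9 213.2] [591.5  51.4 128. ] [586.7  52.  144.9]
```

View pics/w7.png

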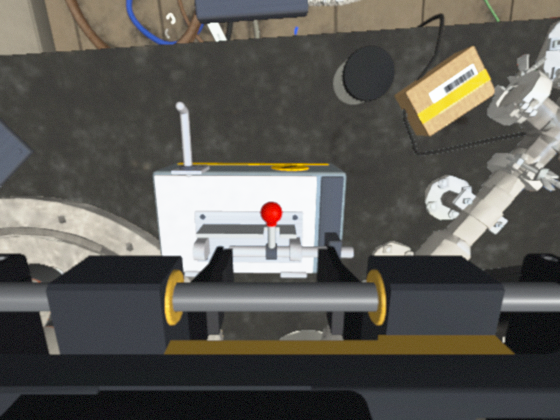

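Emit:
{"method": "arm_command", "body": {"travel": [[-0.06,0,0],[-0.06,-0.007,0],[-0.05,-0.032,0],[-0.05,-0.032,0],[-0.05,-0.032,0]], "rotation": [[0,0,-10.3],[0,0,-10.3],[0,0,0],[0,0,0],[0,0,0]], "jaw": [60,60,60,60,60]}}

```text
time: 11.22
eef_pos: [541.6, -229.7, 238.1]
orientation: [[-0.306, 0.952, 0.02], [0.952, 0.306, 0.0], [-0.006, 0.019, -1.0]]
ft_force: [0.1, 0.4, -0.1]
gripper_width: 51.9
```

Emit:
{"method": "arm_command", "body": {"travel": [[-0.035,-0.02,0],[0,0,0],[0,0,0],[0,0,0],[0,0,0]], "rotation": [[0,0,0],[0,0,0],[0,0,0],[0,0,0],[0,0,0]], "jaw": [60,60,60,60,60]}}

```text
time: 11.85
eef_pos: [533.4, -271.3, 238.5]
orientation: [[-0.304, 0.952, 0.023], [0.953, 0.304, 0.001], [-0.006, 0.022, -1.0]]
ft_force: [0.6, -0.9, 0.7]
gripper_width: 52.5
```

```bash
python3 look.py w8
```

```text
11.85 [ 533.409 -271.268  238.525] [[-0.30435253633458964, 0.9522922788732165, 0.02255990303965194], [0.9525394536971687, 0.30441428889453404, 0.0007279197310091707], [-0.006174364501865795, 0.021710741933231803, -0.9997452279994673]] [ 0.596 -0.865  0.685]
```

View pics/w8.png

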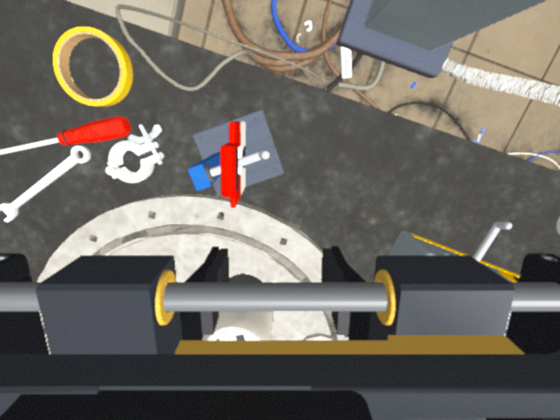

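```bash
python3 - <<'E'
from h import *
np.set_printoptions(precision=1,suppress=True)
w=dict(np.load("w8.npz"))
crop(w["img"],180,105,290,215,5.4,"pics/w8c.png")
c=w["img"][105:215,180:290].astype(int)
m=((c[...,2]>120)&(c[...,1]<90)&(c[...,0]<90)); v,u=np.nonzero(m)
zz=np.array([dep(w,a+180,b+105,w) for a,b in zip(u,v)])
g=zz[(zz[:,2]>172)&(zz[:,2]<195)]; print(len(g),g.mean(0),g.min(0),g.max(0)); 
C=np.cov(g[:,:2].T); e,V=np.linalg.eigh(C); print("long dir",V[:,1],np.degrees(np.arctan2(V[1,1],V[0,1])),2*np.sqrt(3*e))
p=zz[(zz[:,2]<168)]; print(len(p)); 
E
```

```text
717 [ 509.3 -319.9  176. ] [ 488.6 -330.5  172.2] [ 531.7 -309.6  178.2]
long dir [-1.  -0.3] -164.21188835629346 [11.3 42.9]
449
```

View pics/w8c.png

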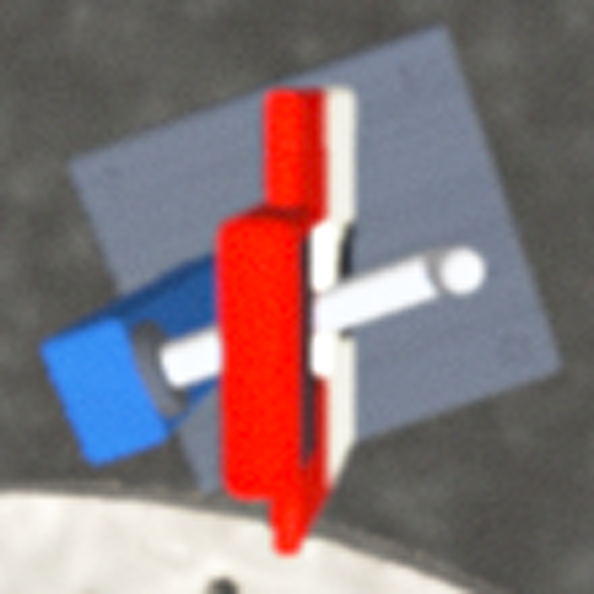

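Emit:
{"method": "arm_command", "body": {"travel": [[-0.02,-0.019,0.01],[-0.019,-0.019,0.02],[0,0,0.02],[0,0,0],[0,0,0]], "rotation": [[1.3,0,1.9],[0,0,0],[0,0,0],[0,0,0],[0,0,0]], "jaw": [60,60,60,60,60]}}

```text
time: 12.52
eef_pos: [506.5, -323.3, 186.4]
orientation: [[-0.27, 0.963, -0.003], [0.963, 0.27, -0.008], [-0.007, -0.005, -1.0]]
ft_force: [1.0, -0.2, -0.4]
gripper_width: 52.3
```

```bash
python3 look.py w9; python3 - <<'E'
from h import *
np.set_printoptions(precision=1,suppress=True)
w=dict(np.load("w9.npz"))
c=w["img"][:256].astype(int)
m=((c[...,2]>120)&(c[...,1]<90)&(c[...,0]<90)).astype(np.uint8)
v,u=np.nonzero(m)
zz=np.array([dep(w,a,b,w) for a,b in zip(u,v)]); ok=(zz[:,2]>170)&(zz[:,2]<185)&(np.hypot(zz[:,0]-509,zz[:,1]+320)<50)
g=zz[ok]; print(len(g),g.mean(0),g.min(0),g.max(0),u[ok].mean(),v[ok].mean())
C=np.cov(g[:,:2].T); e,V=np.linalg.eigh(C); print(np.degrees(np.arctan2(V[1,1],V[0,1])),2*np.sqrt(3*e))
R=w["orientation"]; print("tool delta to grip", R.T@(g.mean(0)-w["eef_pos"]))
E
```

```text
12.525 [ 506.504 -323.285  186.426] [[-0.2697459448861684, 0.962927900507223, -0.0026426581730854375], [0.9629094058895956, 0.2697201302958307, -0.007518468098367602], [-0.006526964594219711, -0.004572716692705688, -0.999968243993395]] [ 1.023 -0.184 -0.402]
708 [ 503.6 -322.3  176. ] [ 488.4 -331.2  170.5] [ 520.6 -312.5  178.2] 276.5550847457627 233.10169491525423
-164.00407751629754 [11.1 32.7]
tool delta to grip [ 1.8 -2.5 10.4]
```

View pics/w9.png

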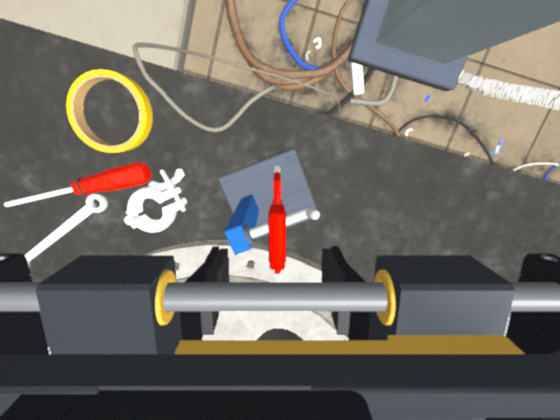

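Emit:
{"method": "arm_command", "body": {"travel": [[0.0025,0.0035,0.0],[0,0,0.022],[0,0,0.025],[0,0,0.02],[0,0,0]], "rotation": [[0,0,0],[0,0,0],[0,0,0],[0,0,0],[0,0,0]], "jaw": [60,60,60,60,60]}}

```text
time: 13.2
eef_pos: [513.0, -318.7, 121.1]
orientation: [[-0.273, 0.962, 0.003], [0.962, 0.273, -0.009], [-0.009, 0.0, -1.0]]
ft_force: [0.0, -0.4, 0.9]
gripper_width: 52.6
```

```bash
python3 look.py w10
```

```text
13.2 [ 513.044 -318.715  121.079] [[-0.27326519403296523, 0.9619343995923865, 0.002888704027951318], [0.9618962216523159, 0.27328011779088096, -0.008581141602435675], [-0.00904392067217774, 0.00043370616494428296, -0.9999590088587822]] [ 0.018 -0.41   0.896]
```

View pics/w10.png

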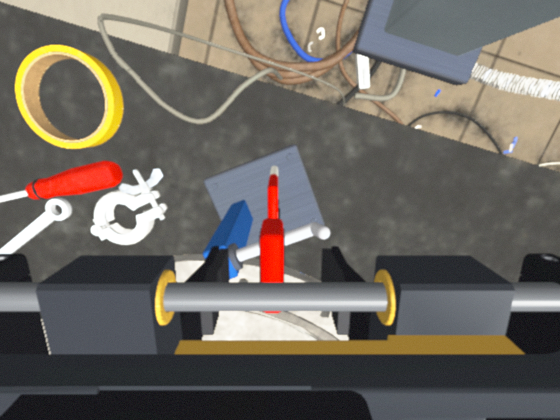

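Emit:
{"method": "arm_command", "body": {"travel": [[0,-0.003,0.004],[0,0,0],[0,0,0],[0,0,0],[0,0,0]], "rotation": [[0,0,0],[0,0,0],[0,0,0],[0,0,0],[0,0,0]], "jaw": [60,40,10,0,0]}}

```text
time: 13.88
eef_pos: [512.3, -320.8, 121.1]
orientation: [[-0.273, 0.962, 0.009], [0.962, 0.274, -0.011], [-0.013, 0.005, -1.0]]
ft_force: [-0.1, 0.3, 0.1]
gripper_width: 20.5
```

Emit:
{"method": "arm_command", "body": {"travel": [[0,0,0],[0,0,0],[0,0,0],[0,0,0],[0,0,0]], "rotation": [[0,0,0],[0,0,0],[0,0,0],[0,0,0],[0,0,0]], "jaw": [0,0,0,0,0]}}

```text
time: 14.5
eef_pos: [512.3, -320.7, 121.1]
orientation: [[-0.274, 0.962, 0.009], [0.962, 0.274, -0.011], [-0.013, 0.005, -1.0]]
ft_force: [0.6, -0.1, 0.4]
gripper_width: 11.7
```

```bash
python3 look.py w11; python3 - <<'E'
from bench import bot
from h import *
s=bot.snapshot("scene"); crop(s["img"],200,130,320,220,6,"pics/s11.png")
E
```

```text
14.5 [ 512.302 -320.672  121.103] [[-0.2735548470410796, 0.9618186321176424, 0.008524351686743188], [0.9617747386545615, 0.27363636361310023, -0.010606252615746475], [-0.012533863980491044, 0.005297114303737348, -0.999907417131092]] [ 0.59  -0.1    0.399]
```

View pics/s11.png

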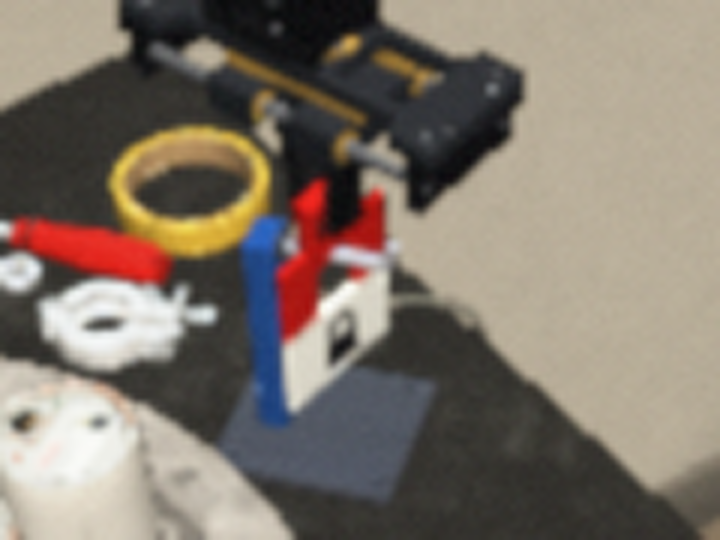

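View pics/w11.png

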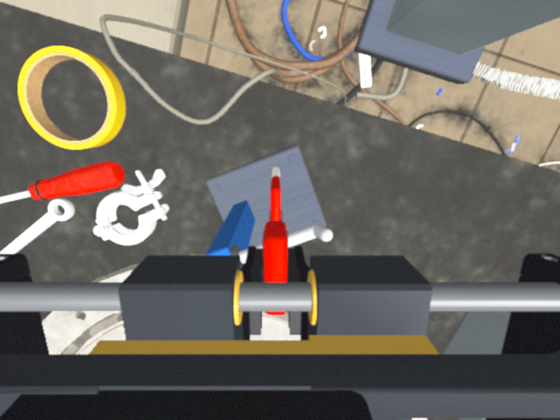

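Emit:
{"method": "arm_command", "body": {"travel": [[0,0,-0.004],[0,0,-0.005],[0,0,-0.005],[0,0,-0.003],[0,0,0]], "rotation": [[0,0,0],[0,0,0],[0,0,0],[0,0,0],[0,0,0]], "jaw": [0,0,0,0,0]}}

```text
time: 15.22
eef_pos: [512.0, -320.5, 139.4]
orientation: [[-0.273, 0.962, 0.008], [0.962, 0.274, -0.011], [-0.013, 0.005, -1.0]]
ft_force: [-0.4, -1.4, -1.4]
gripper_width: 11.8
```

Emit:
{"method": "arm_command", "body": {"travel": [[0,0,0],[0,0,0],[0,0,0],[0,0,0],[0,0,0]], "rotation": [[0,0,-5],[0,0,-6],[0,0,-6],[0,0,-5],[0,0,0]], "jaw": [0,0,0,0,0]}}

```text
time: 15.85
eef_pos: [509.5, -319.6, 132.7]
orientation: [[-0.552, 0.834, -0.003], [0.834, 0.552, -0.004], [-0.001, -0.005, -1.0]]
ft_force: [-1.2, -0.6, -0.8]
gripper_width: 11.4
```

```bash
python3 look.py w12; python3 - <<'E'
from bench import bot
from h import *
s=bot.snapshot("scene"); 
w=np.load("w12.npz")["img"]
a=cv2.resize(s["img"][150:220,230:310],None,fx=5,fy=5,interpolation=2); b=cv2.resize(w[140:280,200:350],None,fx=2.5,fy=2.5,interpolation=2)
c=np.zeros((350,780,3),np.uint8); c[:350,:400]=a; c[:350,400:775]=b; cv2.imwrite("pics/c12.png",c)
E
```

```text
15.85 [ 509.536 -319.647  132.737] [[-0.5522759820467306, 0.8336555839133112, -0.003099526492153086], [0.8336602164200165, 0.5522652964523174, -0.003699444953638535], [-0.001372302025929993, -0.004627066521046401, -0.9999883534534586]] [-1.201 -0.649 -0.819]
```

View pics/c12.png

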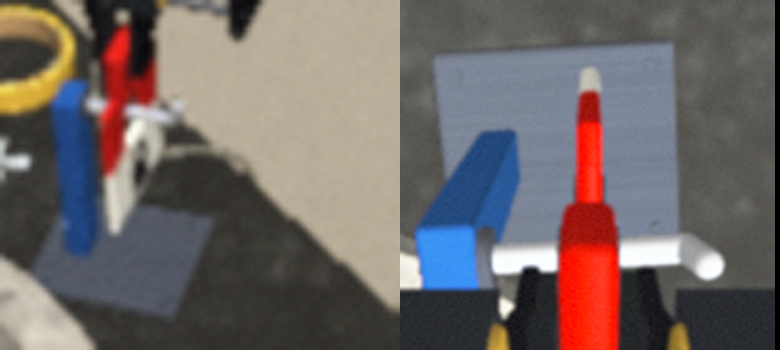

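Emit:
{"method": "arm_command", "body": {"travel": [[0,0,-0.005],[0,0,-0.002],[0,0,0],[0,0,0],[0,0,0]], "rotation": [[0,0,-2],[0,0,-2],[0,0,0],[0,0,0],[0,0,0]], "jaw": [0,0,0,0,0]}}

```text
time: 16.58
eef_pos: [509.3, -319.7, 138.1]
orientation: [[-0.606, 0.795, -0.009], [0.795, 0.606, -0.007], [-0.0, -0.011, -1.0]]
ft_force: [-0.3, -0.4, -0.3]
gripper_width: 11.9
```

Emit:
{"method": "arm_command", "body": {"travel": [[0.004,0,-0.001],[0.008,0,0],[0.008,-0.0005,0],[0.008,0,0],[0,0,0]], "rotation": [[0,0,0],[0,0,0],[0,0,0],[0,0,0],[0,0,0]], "jaw": [0,0,0,0,0]}}

```text
time: 17.2
eef_pos: [490.6, -295.1, 139.2]
orientation: [[-0.607, 0.795, -0.009], [0.795, 0.607, -0.007], [0.0, -0.011, -1.0]]
ft_force: [-0.1, 0.3, -1.5]
gripper_width: 11.8
```

```bash
python3 look.py w13; python3 - <<'E'
from bench import bot
from h import *
s=bot.snapshot("scene"); 
w=np.load("w13.npz")["img"]
a=cv2.resize(s["img"][150:220,230:310],None,fx=5,fy=5,interpolation=2); b=cv2.resize(w[140:280,200:350],None,fx=2.5,fy=2.5,interpolation=2)
c=np.zeros((350,780,3),np.uint8); c[:350,:400]=a; c[:350,400:775]=b; cv2.imwrite("pics/c13.png",c)
E
```

```text
17.2 [ 490.603 -295.124  139.164] [[-0.6066202866078934, 0.7949401797099039, -0.009051991965480663], [0.7949917147389266, 0.6065814919217181, -0.006860550596260886], [3.704346738414102e-05, -0.011358007783432196, -0.999935495063043]] [-0.056  0.333 -1.549]
```

View pics/c13.png

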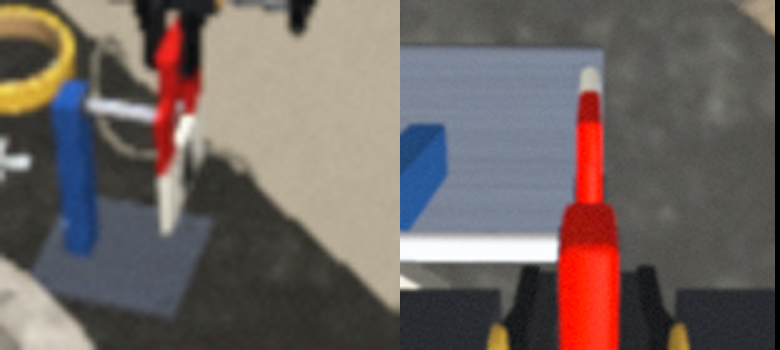

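Emit:
{"method": "arm_command", "body": {"travel": [[0.006,0,0],[0.008,0,0],[0.008,0,0],[0.01,0,0],[0.01,0,0]], "rotation": [[0,0,0],[0,0,0],[0,0,0],[0,0,0],[0,0,0]], "jaw": [0,0,0,0,0]}}

```text
time: 17.92
eef_pos: [463.8, -260.6, 138.9]
orientation: [[-0.606, 0.796, -0.009], [0.796, 0.606, -0.007], [0.0, -0.011, -1.0]]
ft_force: [0.1, 0.0, -1.6]
gripper_width: 11.8
```

```bash
python3 look.py w14; python3 - <<'E'
from bench import bot
from h import *
s=bot.snapshot("scene"); 
w=np.load("w14.npz")["img"]
a=cv2.resize(s["img"][150:220,230:310],None,fx=5,fy=5,interpolation=2); b=cv2.resize(w[140:280,200:350],None,fx=2.5,fy=2.5,interpolation=2)
c=np.zeros((350,780,3),np.uint8); c[:350,:400]=a; c[:350,400:775]=b; cv2.imwrite("pics/c14.png",c)
E
```

```text
17.925 [ 463.831 -260.617  138.855] [[-0.6056521328886059, 0.795676624677152, -0.009176212173727098], [0.7957295120532794, 0.6056146520722299, -0.006740685638865817], [0.00019384254579018782, -0.011384293469807908, -0.9999351780426872]] [ 0.108  0.037 -1.637]
```

View pics/c14.png

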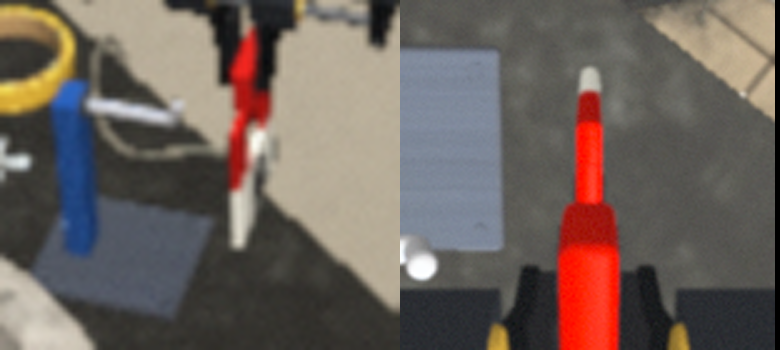

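Emit:
{"method": "arm_command", "body": {"travel": [[0.024,0.018,-0.01],[0.027,0.029,-0.01],[0.022,0.033,-0.005],[0.0155,0.037,0],[0.009,0.039,0]], "rotation": [[0,0,-9.8],[0,0,-9.8],[0,0,-9.8],[0,0,-9.8],[0,0,-9.8]], "jaw": [0,0,0,0,0]}}

```text
time: 18.65
eef_pos: [488.9, -137.0, 135.6]
orientation: [[-0.935, 0.352, -0.041], [0.352, 0.936, -0.006], [0.036, -0.02, -0.999]]
ft_force: [13.2, 72.4, 14.2]
gripper_width: 11.8
```

```bash
python3 - <<'E'
from h import *
np.set_printoptions(precision=1,suppress=True)
w=dict(np.load("w14.npz"));T=w["T_tool_cam"];f,cx,cy=K(w)
for v in list(range(164,284,4))+[312,316]:
    r=[]
    for u in (272,276,280):
        z=float(w["z_map"][v,u]); p=T[:3,:3]@np.array([(u-cx)/f*z,(v-cy)/f*z,z])+T[:3,3]; r.append(p.round(1).tolist())
    print(v,r,w["img"][v,276].tolist())
E
```

```text
164 [[-2.6, -35.0, 140.5], [1.6, -35.1, 140.0], [5.9, -35.2, 139.5]] [101, 105, 105]
168 [[-2.0, -40.2, 68.4], [1.4, -41.7, 57.6], [5.9, -30.8, 140.3]] [178, 191, 192]
172 [[-1.7, -40.9, 40.1], [1.3, -41.6, 35.3], [6.0, -26.6, 139.7]] [180, 191, 193]
176 [[-1.5, -41.2, 19.1], [1.3, -41.6, 16.4], [6.0, -22.4, 138.9]] [98, 108, 175]
180 [[-1.4, -41.1, 3.0], [1.2, -41.4, 1.5], [6.0, -18.0, 139.1]] [9, 16, 160]
184 [[-1.2, -41.1, -11.0], [1.2, -41.5, -13.3], [6.0, -13.3, 140.8]] [21, 25, 164]
188 [[-1.1, -41.1, -23.4], [1.1, -40.9, -22.6], [6.0, -9.2, 139.0]] [0, 20, 198]
192 [[-1.1, -39.2, -25.3], [1.1, -39.3, -26.0], [3.4, -38.8, -23.2]] [23, 48, 255]
196 [[-1.1, -36.6, -23.9], [1.1, -36.8, -24.6], [0.6, -75.0, -196.5]] [19, 49, 255]
200 [[-1.1, -34.2, -23.7], [1.1, -34.5, -24.9], [6.1, 4.4, 140.1]] [30, 53, 255]
204 [[-1.1, -32.2, -25.0], [1.1, -32.0, -24.2], [6.1, 8.9, 139.8]] [34, 57, 255]
208 [[-1.1, -29.7, -24.5], [1.1, -30.1, -25.8], [6.2, 13.8, 140.8]] [41, 62, 255]
212 [[-1.1, -27.5, -24.8], [1.1, -27.7, -25.5], [4.4, -10.8, 35.5]] [41, 65, 255]
216 [[-1.1, -25.2, -25.0], [1.1,
[... 822 characters left out ...]
[1.1, -13.6, -55.3], [3.0, -13.4, -54.8]] [24, 49, 255]
260 [[-0.9, -11.9, -56.1], [1.1, -11.6, -55.6], [3.0, -11.4, -55.1]] [23, 49, 255]
264 [[-0.9, -9.3, -55.1], [1.1, -9.7, -55.9], [3.0, -9.8, -56.2]] [13, 44, 255]
268 [[-0.9, -7.6, -56.2], [1.1, -7.9, -56.6], [3.1, -6.9, -54.7]] [23, 50, 255]
272 [[-0.9, -5.1, -55.4], [1.1, -5.2, -55.6], [3.1, -5.4, -55.9]] [24, 53, 255]
276 [[-0.9, -2.9, -55.3], [1.1, -2.7, -55.1], [3.1, -3.2, -55.9]] [16, 45, 255]
280 [[-0.9, -1.1, -56.1], [1.1, -0.7, -55.3], [3.1, -0.8, -55.5]] [8, 44, 255]
312 [[-0.9, 17.5, -55.4], [1.1, 17.2, -56.0], [3.2, 17.6, -55.3]] [54, 65, 255]
316 [[-3.0, 150.0, 138.0], [1.9, 149.8, 137.6], [6.8, 149.3, 136.9]] [80, 87, 159]
```

```bash
python3 look.py w15; python3 - <<'E'
from bench import bot
from h import *
o=bot.get_obs(); print(o["time"],np.round(o["qpos"],1),np.round(o["ft_force"],1),np.round(o["joint_velocities"],1),o["eef_pos"])
s=bot.snapshot("scene"); cv2.imwrite("pics/s15.png",s["img"])
t=bot.snapshot("top"); cv2.imwrite("pics/t15.png",t["img"])
E
```

```text
18.65 [ 488.856 -136.964  135.589] [[-0.9352363588490202, 0.35165121452367176, -0.040919144796209096], [0.3521549910448163, 0.9359249662377398, -0.00559641448705938], [0.036329263260516914, -0.019643851376757875, -0.9991467878815582]] [13.181 72.382 14.172]
18.7 [ 72.9  21.6 -74.6 103.   21.8  74.8 152.1] [-1.5 -1.6 -3.1] [-0.  -2.1  1.4  0.9 -3.5 -0.6 -0.9] [ 488.47025524 -136.36566052  133.54946508]
```

View pics/s15.png

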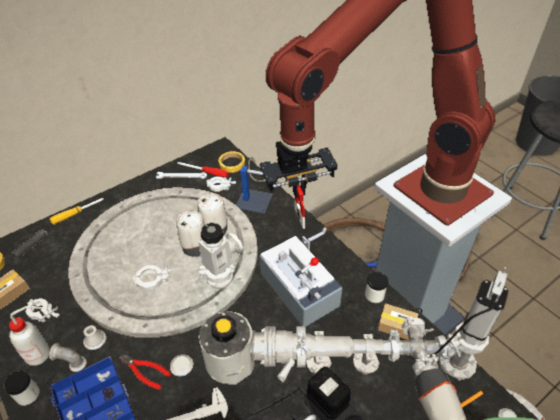

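View pics/t15.png

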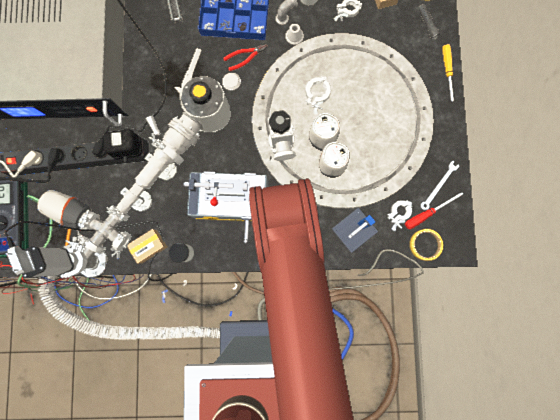

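View pics/w15.png

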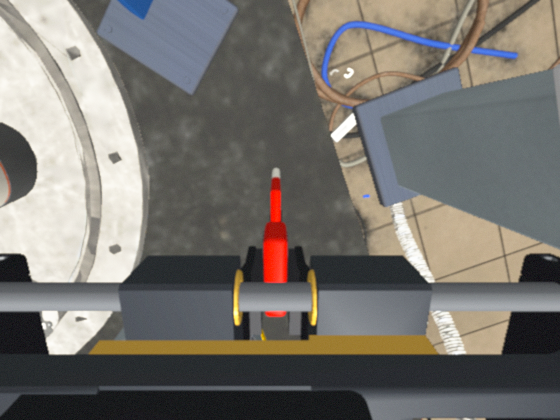

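Emit:
{"method": "arm_command", "body": {"travel": [[0,0,-0.005],[0,0,-0.01],[0,0,-0.01],[0,0,0],[0,0,0]], "rotation": [[0,0,5],[0,0,8],[0,0,8],[0,0,8],[0,0,8]], "jaw": [0,0,0,0,0]}}

```text
time: 19.42
eef_pos: [491.9, -132.4, 163.4]
orientation: [[-0.522, 0.852, -0.037], [0.853, 0.522, -0.006], [0.014, -0.035, -0.999]]
ft_force: [-0.1, 0.5, -1.6]
gripper_width: 11.7
```

```bash
cat > q.py <<'E'
from bench import bot
import numpy as np
o=bot.get_obs(); R=np.array(o["orientation"]); print(np.round(o["qpos"],1),np.round(o["eef_pos"],1),"yaw",np.degrees(np.arctan2(R[1,0],R[0,0])).round(1),"z",R[:,2].round(3),np.round(o["ft_force"],1))
E
python3 q.py
```

```text
[ 68.9  15.3 -67.6 101.   15.   75.7 119.2] [ 491.9 -132.4  163.4] yaw 121.5 z [-0.037 -0.006 -0.999] [-0.1  0.5 -1.6]
```

Emit:
{"method": "arm_command", "body": {"travel": [[0,0,0],[0,0,0],[0,0,0],[0,0,0],[0,0,0]], "rotation": [[0,0,10],[0,0,10],[0,0,10],[0,0,10],[0,0,9]], "jaw": [0,0,0,0,0]}}

```text
time: 20.05
eef_pos: [494.0, -130.3, 167.3]
orientation: [[0.326, 0.945, -0.03], [0.945, -0.327, -0.01], [-0.019, -0.025, -1.0]]
ft_force: [0.2, -0.4, -0.6]
gripper_width: 11.6
```

```bash
python3 q.py
```

```text
[ 62.3  11.8 -59.  101.1  11.2  74.7  71.5] [ 494.  -130.3  167.3] yaw 71.0 z [-0.03 -0.01 -1.  ] [ 0.2 -0.4 -0.6]
```

Emit:
{"method": "arm_command", "body": {"travel": [[0,0,0],[0,0,0],[0,0,0],[0,0,0],[0,0,0]], "rotation": [[0,0,10],[0,0,10],[0,0,10],[0,0,10],[0,0,9]], "jaw": [0,0,0,0,0]}}

```text
time: 20.68
eef_pos: [496.1, -127.8, 171.3]
orientation: [[0.937, 0.349, -0.022], [0.348, -0.937, -0.014], [-0.026, 0.005, -1.0]]
ft_force: [0.1, -1.0, -1.0]
gripper_width: 12.0
```

```bash
python3 q.py
```

```text
[ 56.7   9.7 -52.4 101.2   8.9  74.2  22.5] [ 496.1 -127.8  171.3] yaw 20.4 z [-0.022 -0.014 -1.   ] [ 0.1 -1.  -1. ]
```

Emit:
{"method": "arm_command", "body": {"travel": [[-0.018,-0.007,0],[-0.019,-0.004,0],[0,-0.03,0],[0,-0.03,0],[0,-0.025,0]], "rotation": [[0,0,9.5],[0,0,9.5],[0,0,4],[0,0,0],[0,0,0]], "jaw": [0,0,0,0,0]}}

```text
time: 21.3
eef_pos: [461.1, -39.4, 174.2]
orientation: [[0.998, -0.063, -0.014], [-0.063, -0.998, -0.018], [-0.013, 0.019, -1.0]]
ft_force: [0.2, -0.5, -1.4]
gripper_width: 11.8
```

```bash
python3 q.py; python3 look.py w16
```

```text
[ 54.    1.1 -55.  107.2   2.   73.   -5.2] [461.1 -39.4 174.2] yaw -3.6 z [-0.014 -0.018 -1.   ] [ 0.2 -0.5 -1.4]
21.3 [461.149 -39.374 174.223] [[0.9979062753151977, -0.06317280297571688, -0.013865880813712846], [-0.06341732286496912, -0.997825361944456, -0.017966363601345573], [-0.012700741993643811, 0.018808084022747716, -0.999742440395627]] [ 0.167 -0.5   -1.411]
```

View pics/w16.png

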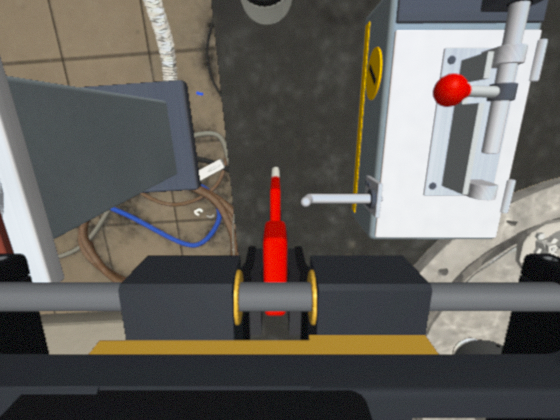

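```bash
python3 - <<'E'
from h import *
np.set_printoptions(precision=1,suppress=True)
w=dict(np.load("w16.npz"))
crop(w["img"],255,150,415,250,5,"pics/w16c.png")
for u,v in((304,201),(307,201),(312,200),(320,200),(330,199.5),(340,199),(350,199),(360,199),(366,198),(373,198)):
    print(u,v,dep(w,u,v,w),[float(w["z_map"][int(v)+d,u]) for d in(-3,-2,-1,0,1,2,3)])
c=w["img"].astype(int); m=((c[...,2]>120)&(c[...,1]<70)&(c[...,0]<70)); v,u=np.nonzero(m[60:120,420:480]); print("knob",dep(w,u.mean()+420,v.mean()+60,w))
R=w["orientation"]; 
for p in ((519.5,-28,105.5),): print(R.T@(np.array(p)-w["eef_pos"]))
E
```

```text
304 201 [485.3 -25.4 121.2] [257.2823486328125, 257.4593811035156, 257.1590576171875, 255.71913146972656, 255.72836303710938, 256.3368225097656, 257.95257568359375]
307 201 [487.8 -25.8 120.5] [256.8353271484375, 257.05755615234375, 256.12030029296875, 256.4502868652344, 256.3999328613281, 255.72999572753906, 257.19244384765625]
312 200 [493.1 -28.2 108.8] [268.6746826171875, 266.8998718261719, 0.0, 268.1680603027344, 268.08905029296875, 268.9932556152344, 381.7127990722656]
320 200 [500.1 -29.1 107.2] [267.70843505859375, 268.0064392089844, 266.6307373046875, 269.7491760253906, 268.595458984375, 269.6187744140625, 380.6726379394531]
330 199.5 [508.5 -28.8 108.5] [266.8005676269531, 267.19610595703125, 268.1469421386719, 266.87786865234375, 268.1229553222656, 267.03076171875, 268.36505126953125]
340 199 [516.8 -28.5 109.8] [268.2709045410156, 265.7187194824219, 265.8360900878906, 266.5708312988281, 267.2669372558594, 267.5028076171875, 270.1800537109375]
350 199 [525.4 -29.2 109. ] [267.8623046875, 267.69366455078125, 266.937744140625, 267.2347412109375, 267.1654968261719, 268.016845703125, 268.7375183105469]
360 199 [534.1 -29.9 108.3] [268.1772155761719, 268.20977783203125, 267.3041076660156, 267.8738098144531, 266.8182373046875, 267.9232177734375, 269.1466064453125]
366 198 [539.3 -29.4 108. ] [268.1164855957031, 267.2926330566406, 267.0096740722656, 267.86785888671875, 267.0546569824219, 267.1376037597656, 268.1431579589844]
373 198 [543.8 -28.5 113. ] [261.1025695800781, 262.63714599609375, 263.1064147949219, 262.679443359375, 262.85675048828125, 261.76904296875, 262.013916015625]
knob [585.3  51.8 143.9]
[ 58.4 -16.3  67.7]
```

View pics/w16c.png

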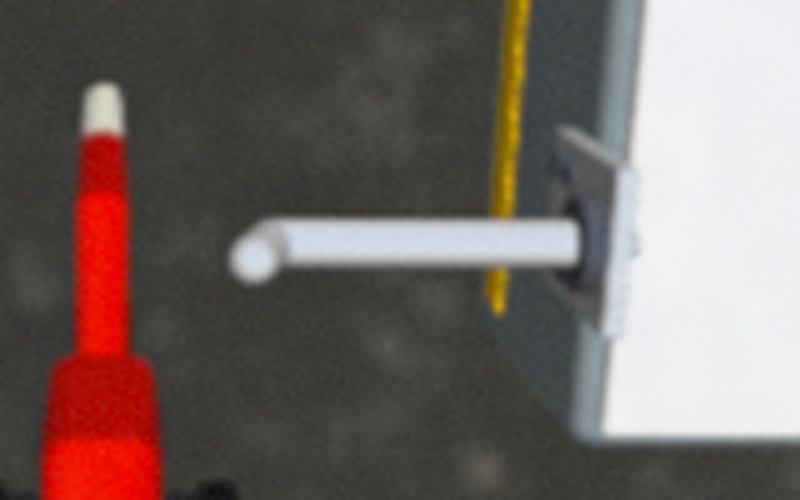

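Emit:
{"method": "arm_command", "body": {"travel": [[0,-0.012,0.015],[0,0,0.02],[0,0,0.02],[0,0,0],[0,0,0]], "rotation": [[0.8,0,0],[0,0,0],[0,0,0],[0,0,0],[0,0,0]], "jaw": [0,0,0,0,0]}}

```text
time: 21.98
eef_pos: [461.8, -21.3, 117.1]
orientation: [[0.998, -0.058, -0.009], [-0.058, -0.998, -0.002], [-0.009, 0.003, -1.0]]
ft_force: [-0.2, 0.5, -1.0]
gripper_width: 12.1
```

```bash
python3 q.py; python3 look.py w17;  python3 - <<'E'
from h import *
np.set_printoptions(precision=1,suppress=True)
w=dict(np.load("w8.npz"))
for x,y in((170,365),(200,355),(330,310),(370,295),(410,280),(455,270),(90,400)): print("stand",dep(w,180+x/5.4,105+y/5.4,w))
E
```

```text
[ 51.9   4.9 -56.2 111.7   4.6  66.2  -9.4] [461.8 -21.3 117.1] yaw -3.3 z [-0.009 -0.002 -1.   ] [-0.2  0.5 -1. ]
21.975 [461.843 -21.337 117.112] [[0.9982575568086127, -0.05828018237832728, -0.009234209032084937], [-0.05830119990789384, -0.9982969882100379, -0.0020232202220931955], [-0.009100569421697326, 0.0025580603425633965, -0.9999553169834562]] [-0.225  0.489 -1.013]
stand [ 524.5 -338.4  133.7]
stand [ 520.9 -333.6  134.6]
stand [ 506.4 -313.9  133.1]
stand [ 501.6 -307.8  134. ]
stand [ 497.1 -301.9  133. ]
stand [ 491.6 -294.8  144.9]
stand [ 534.4 -350.1  136.1]
```

View pics/w17.png

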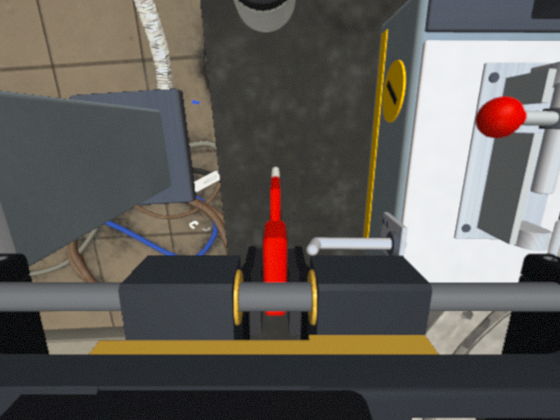

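```bash
python3 - <<'E'
from h import *
np.set_printoptions(precision=1,suppress=True)
w=dict(np.load("w17.npz")); R=w["orientation"]
crop(w["img"],255,150,415,290,5,"pics/w17c.png")
for u,v in((314,247),(330,244),(345,243),(360,243),(375,243),(387,242)):
    p=dep(w,u,v,w); print(u,v,p,R.T@(p-w["eef_pos"]))
T=w["T_tool_cam"];f,cx,cy=K(w)
for v in (168,172,180,228,232):
    z=float(w["z_map"][v,275]); print(v,T[:3,:3]@np.array([(275-cx)/f*z,(v-cy)/f*z,z])+T[:3,3])
# column profile across the peg
g=w["img"][230:256,350].astype(int).sum(1); print(g.tolist())
E
```

```text
314 247 [487.7 -24.3 120.4] [26.   1.4 -3.5]
330 244 [500.1 -27.3 109.1] [38.6  3.7  7.7]
345 243 [510.6 -27.2 108.8] [49.   3.   7.9]
360 243 [520.6 -27.2 110.2] [59.1  2.4  6.4]
375 243 [531.5 -28.5 108.6] [70.   3.   7.9]
387 242 [539.6 -27.9 109.2] [78.   2.   7.2]
168 [  0.2 -42.7  57.3]
172 [  0.2 -42.4  36.8]
180 [  0.1 -42.2   2.7]
228 [  0.1 -24.1 -40.4]
232 [  0.1 -24.  -46.6]
[171, 175, 187, 186, 179, 180, 193, 309, 488, 581, 620, 646, 649, 656, 652, 651, 624, 558, 428, 267, 200, 194, 185, 184, 187, 156]
```

View pics/w17c.png

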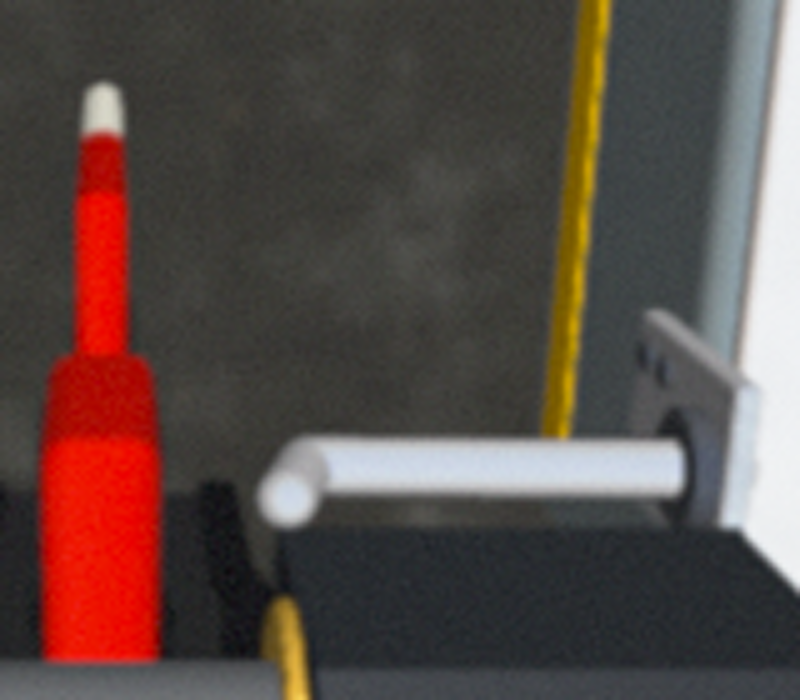

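Emit:
{"method": "arm_command", "body": {"travel": [[0,0.0045,0.002],[0,0,0],[0.008,0,0],[0.008,0,0],[0,0,0]], "rotation": [[0,0,0],[0,0,0],[0,0,0],[0,0,0],[0,0,0]], "jaw": [0,0,0,0,0]}}

```text
time: 22.65
eef_pos: [480.0, -27.9, 116.3]
orientation: [[0.998, -0.06, -0.006], [-0.06, -0.998, -0.003], [-0.006, 0.003, -1.0]]
ft_force: [0.0, 0.1, -0.6]
gripper_width: 11.8
```

```bash
python3 q.py; python3 look.py w18;  python3 - <<'E'
from bench import bot
from h import *
s=bot.snapshot("scene")
w=dict(np.load("w18.npz")); R=w["orientation"]
np.set_printoptions(precision=1,suppress=True)
for u in (325,335,345,355,365):
    m=[ ]
    c=w["img"][200:256,u].astype(int).sum(1); v=np.nonzero(c>420)[0]
    if len(v): vv=v.mean()+200; p=dep(w,u,vv,w); print(u,vv,p,R.T@(p-w["eef_pos"]))
a=cv2.resize(s["img"][190:290,250:350],None,fx=4,fy=4,interpolation=2); b=cv2.resize(w["img"][160:320,210:370],None,fx=2.5,fy=2.5,interpolation=2)
cv2.imwrite("pics/c18.png",np.hstack([a,b]))
E
```

```text
[ 50.8   8.  -55.8 109.7   7.3  66.4 -11.2] [480.  -27.9 116.3] yaw -3.4 z [-0.006 -0.003 -1.   ] [ 0.   0.1 -0.6]
22.65 [480.031 -27.856 116.32 ] [[0.9981903557587013, -0.059784980329407794, -0.006462955773456371], [-0.059804518552971, -0.9982059729510242, -0.002873173427846339], [-0.0062795884391155955, 0.0032544879645590398, -0.9999749872257424]] [ 0.047  0.115 -0.63 ]
325 236.0 [514.8 -27.6 108.8] [34.8 -2.4  7.3]
335 236.0 [521.7 -27.9 109. ] [41.6 -2.5  7.1]
345 236.0 [528.5 -28.2 109.2] [48.5 -2.6  6.8]
355 236.0 [535.5 -28.7 108.9] [55.5 -2.5  7.1]
365 229.66666666666666 [542.9 -25.3 106.7] [62.6 -6.4  9.2]
```

View pics/c18.png

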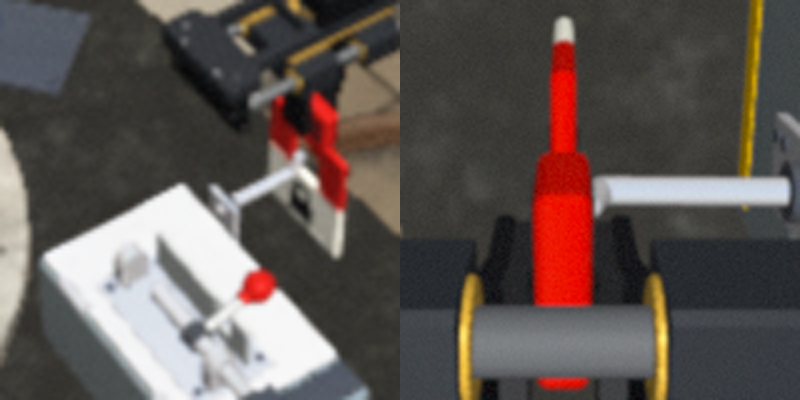

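Emit:
{"method": "arm_command", "body": {"travel": [[0.006,0,0.001],[0.008,0,0],[0.008,0,0],[0.008,0,0],[0,0,0]], "rotation": [[0,0,0],[0,0,0],[0,0,0],[0,0,0],[0,0,0]], "jaw": [0,0,0,0,0]}}

```text
time: 23.38
eef_pos: [511.6, -29.8, 114.8]
orientation: [[0.998, -0.06, -0.007], [-0.06, -0.998, -0.003], [-0.007, 0.003, -1.0]]
ft_force: [-0.1, -0.4, -1.5]
gripper_width: 11.8
```

```bash
python3 q.py; python3 look.py w19;  python3 - <<'E'
from bench import bot
from h import *
s=bot.snapshot("scene")
w=dict(np.load("w19.npz"))
a=cv2.resize(s["img"][190:290,250:350],None,fx=4,fy=4,interpolation=2); b=cv2.resize(w["img"][160:320,210:370],None,fx=2.5,fy=2.5,interpolation=2)
cv2.imwrite("pics/c19.png",np.hstack([a,b]))
E
```

```text
[ 47.7  13.1 -54.9 105.8  11.8  67.4 -14.6] [511.6 -29.8 114.8] yaw -3.4 z [-0.007 -0.003 -1.   ] [-0.1 -0.4 -1.5]
23.375 [511.574 -29.774 114.774] [[0.998183202667497, -0.05984409789366475, -0.006998418375046876], [-0.05986681046995966, -0.9982016159322905, -0.003082037364757204], [-0.006801390785173619, 0.0034954109139427, -0.9999707611655103]] [-0.065 -0.373 -1.471]
```

View pics/c19.png

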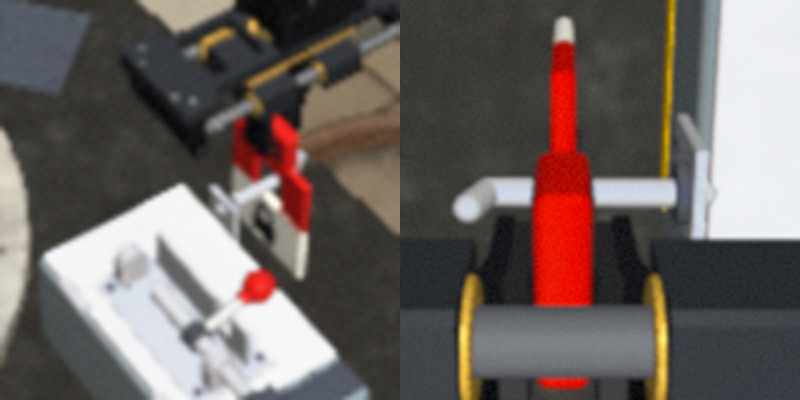

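Emit:
{"method": "arm_command", "body": {"travel": [[0.005,0,0],[0,0,0.005],[0,0,0.005],[0,0,0.003],[0,0,0]], "rotation": [[0,0,0],[0,0,0],[0,0,0],[0,0,0],[0,0,0]], "jaw": [0,0,0,0,0]}}

```text
time: 24.1
eef_pos: [515.4, -30.3, 100.5]
orientation: [[0.998, -0.06, -0.008], [-0.06, -0.998, -0.004], [-0.008, 0.005, -1.0]]
ft_force: [-0.4, 0.2, -1.1]
gripper_width: 11.7
```

Emit:
{"method": "arm_command", "body": {"travel": [[0,0,0.002],[0,0,0.001],[0,0,0.001],[0,0,0],[0,0,0]], "rotation": [[0,0,0],[0,0,0],[0,0,0],[0,0,0],[0,0,0]], "jaw": [0,0,0,0,0]}}

```text
time: 24.72
eef_pos: [515.5, -30.4, 96.5]
orientation: [[0.998, -0.06, -0.008], [-0.06, -0.998, -0.004], [-0.007, 0.005, -1.0]]
ft_force: [-0.4, 0.5, -0.5]
gripper_width: 11.9
```

```bash
python3 q.py
```

```text
[ 46.6  15.  -54.4 106.5  13.6  65.7 -16. ] [515.5 -30.4  96.5] yaw -3.4 z [-0.008 -0.004 -1.   ] [-0.4  0.5 -0.5]
```

Emit:
{"method": "arm_command", "body": {"travel": [[0,0,0.001],[0,0,0],[0,0,0],[0,0,0],[0,0,0]], "rotation": [[0,0,0],[0,0,0],[0,0,0],[0,0,0],[0,0,0]], "jaw": [0,16,18,25,35]}}

```text
time: 25.35
eef_pos: [515.9, -30.3, 95.9]
orientation: [[0.998, -0.06, -0.007], [-0.06, -0.998, -0.004], [-0.006, 0.005, -1.0]]
ft_force: [0.3, 0.1, -0.3]
gripper_width: 25.1
```

```bash
python3 q.py; python3 look.py w20;  python3 - <<'E'
from bench import bot
from h import *
s=bot.snapshot("scene")
w=dict(np.load("w20.npz"))
a=cv2.resize(s["img"][190:290,250:350],None,fx=4,fy=4,interpolation=2); b=cv2.resize(w["img"][160:320,210:370],None,fx=2.5,fy=2.5,interpolation=2)
cv2.imwrite("pics/c20.png",np.hstack([a,b]))
E
```

```text
[ 46.5  15.1 -54.3 106.5  13.6  65.6 -16.1] [515.9 -30.3  95.9] yaw -3.4 z [-0.007 -0.004 -1.   ] [ 0.3  0.1 -0.3]
25.35 [515.934 -30.322  95.921] [[0.9981835602460295, -0.05986640862814372, -0.006752271656938382], [-0.059897424560614046, -0.9981944457040328, -0.004488551729029655], [-0.006471366591881965, 0.00488484222741556, -0.9999671293251827]] [ 0.271  0.079 -0.271]
```

View pics/c20.png

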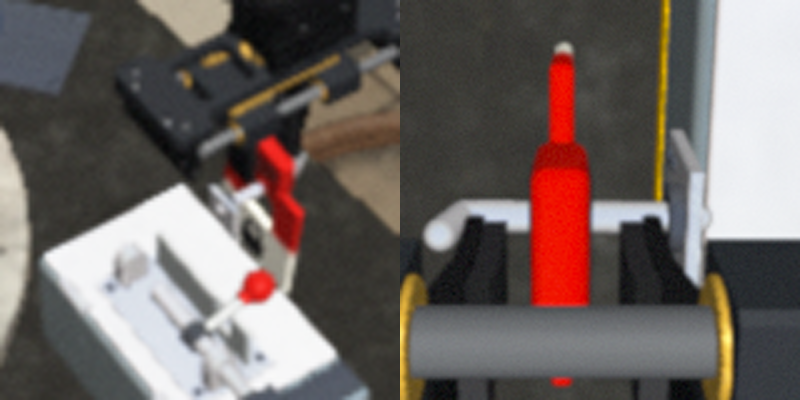

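Emit:
{"method": "arm_command", "body": {"travel": [[0,0,0],[0,0,0],[0,0,-0.005],[0,0,-0.01],[0,0,-0.015]], "rotation": [[0,0,0],[0,0,0],[0,0,0],[0,0,0],[0,0,0]], "jaw": [42,42,42,42,42]}}

```text
time: 26.08
eef_pos: [515.6, -30.0, 127.1]
orientation: [[0.998, -0.059, -0.008], [-0.06, -0.998, -0.004], [-0.008, 0.004, -1.0]]
ft_force: [0.9, 0.3, -0.1]
gripper_width: 36.6
```

Emit:
{"method": "arm_command", "body": {"travel": [[0,0,-0.02],[0,0,-0.03],[0,0,-0.04],[0,0,-0.03],[0,0,0]], "rotation": [[0,0,0],[0,0,0],[0,0,0],[0,0,0],[0,0,0]], "jaw": [42,42,42,42,42]}}

```text
time: 26.7
eef_pos: [517.6, -28.6, 257.3]
orientation: [[0.998, -0.058, -0.002], [-0.058, -0.998, -0.005], [-0.002, 0.006, -1.0]]
ft_force: [-0.0, 0.4, 0.4]
gripper_width: 36.5
```

```bash
python3 q.py; python3 look.py w21;  python3 - <<'E'
from bench import bot
from h import *
np.set_printoptions(precision=1,suppress=True)
s=bot.snapshot("scene"); t=bot.snapshot("top")
w=dict(np.load("w21.npz"))
a=cv2.resize(s["img"][190:290,250:350],None,fx=4,fy=4,interpolation=2); b=cv2.resize(w["img"][110:270,180:340],None,fx=2.5,fy=2.5,interpolation=2)
cv2.imwrite("pics/c21.png",np.hstack([a,b])); cv2.imwrite("pics/w21f.png",w["img"])
c=w["img"][:256].astype(int); m=(c[...,2]>120)&(c[...,1]<90)&(c[...,0]<90); v,u=np.nonzero(m)
zz=np.array([dep(w,x,y,w) for x,y in zip(u,v)]); g=zz[(np.abs(zz[:,0]-518)<30)&(np.abs(zz[:,1]+28)<50)&(zz[:,2]>137)]; print(len(g),g.mean(0),g.min(0),g.max(0))
C=np.cov(g[:,:2].T); e,V=np.linalg.eigh(C); print(V[:,1],2*np.sqrt(3*e))
k=zz[(np.abs(zz[:,1]-52)<20)]; print("knob",len(k),k.max(0) if len(k) else 0,k.mean(0) if len(k) else 0)
E
```

```text
[ 50.3   7.  -56.1  93.5   6.1  82.8  -9.7] [517.6 -28.6 257.3] yaw -3.3 z [-0.002 -0.005 -1.   ] [-0.   0.4  0.4]
26.7 [517.625 -28.612 257.34 ] [[0.9982957122191392, -0.05831000817737924, -0.002369369375107242], [-0.05832206029911965, -0.9982833051324697, -0.00538330532833569], [-0.0020514013131451526, 0.005512317130409883, -0.9999827029066584]] [-0.026  0.411  0.389]
507 [516.3 -23.3 150.2] [509.8 -45.5 140. ] [522.9  -2.6 154.2]
[0.1 1. ] [11.6 43.2]
knob 402 [603.3  61.4 453.4] [586.4  51.5 150.6]
```

View pics/c21.png

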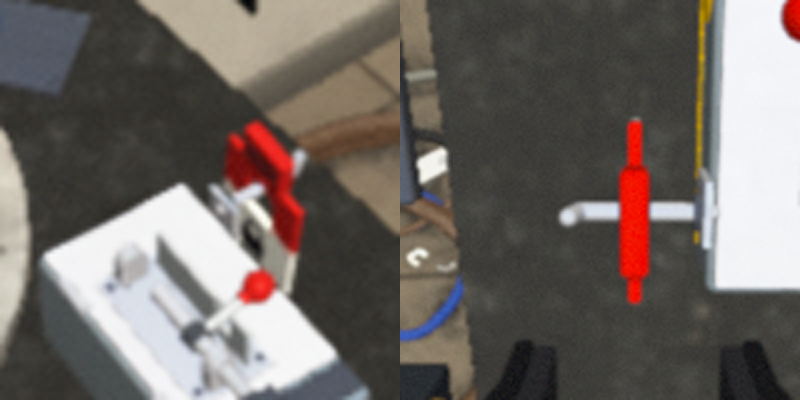

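Emit:
{"method": "arm_command", "body": {"travel": [[-0.02,0,-0.02],[0,0,0],[0,0,0],[0,0,0],[0,0,0]], "rotation": [[0,0,0],[0,0,0],[0,0,0],[0,0,0],[0,0,0]], "jaw": [42,42,42,42,42]}}

```text
time: 27.48
eef_pos: [494.3, -28.3, 269.9]
orientation: [[0.998, -0.059, -0.014], [-0.059, -0.998, -0.002], [-0.014, 0.003, -1.0]]
ft_force: [0.1, -1.0, -0.4]
gripper_width: 36.5
```

```bash
python3 look.py w22;  python3 - <<'E'
from bench import bot
from h import *
np.set_printoptions(precision=1,suppress=True)
t=bot.snapshot("top"); s=bot.snapshot("scene"); cv2.imwrite("pics/s22.png",s["img"])
w=dict(np.load("w22.npz")); cv2.imwrite("pics/w22f.png",w["img"])
c=w["img"][:256].astype(int); m=(c[...,2]>120)&(c[...,1]<90)&(c[...,0]<90); v,u=np.nonzero(m)
zz=np.array([dep(w,x,y,w) for x,y in zip(u,v)]); g=zz[(np.abs(zz[:,0]-518)<30)&(np.abs(zz[:,1]+28)<50)&(zz[:,2]>137)]; print(len(g),g.mean(0),g.min(0),g.max(0))
A=np.c_[g[:,1]-g[:,1].mean(),np.ones(len(g))]; print("roll slope",np.linalg.lstsq(A,g[:,2],rcond=None)[0])
l=zz[(np.abs(zz[:,0]-518)<30)&(np.abs(zz[:,1]+28)<60)&(zz[:,2]<137)&(zz[:,2]>90)]; print("shoulders",l.min(0),l.max(0))
k=zz[(np.abs(zz[:,1]-52)<20)&(zz[:,2]<200)&(zz[:,0]>560)]; print("knob",len(k),np.percentile(k[:,2],90),k.mean(0))
E
```

```text
27.475 [494.274 -28.347 269.897] [[0.998160712256613, -0.05903895432100922, -0.013769327509105], [-0.05907407219670709, -0.9982512706471243, -0.0021574627460359914], [-0.013617874337407966, 0.002966904798623367, -0.9999028707701796]] [ 0.15  -0.971 -0.424]
462 [515.9 -23.5 150.6] [508.9 -45.5 137.2] [523.4  -2.8 154.2]
roll slope [ -0.1 150.6]
shoulders [510.8 -66.  101.6] [521.   12.2 136.8]
knob 371 144.3947418155393 [588.1  51.6 141.1]
```

View pics/w22f.png

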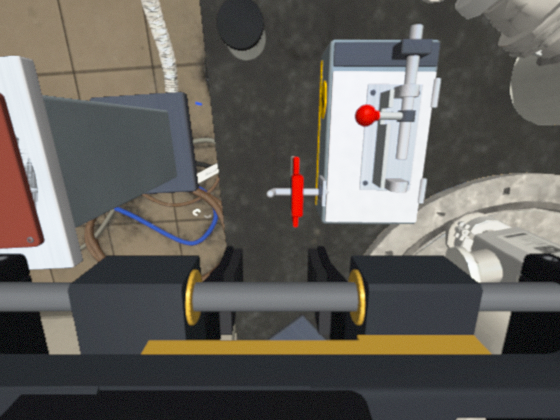

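View pics/s22.png

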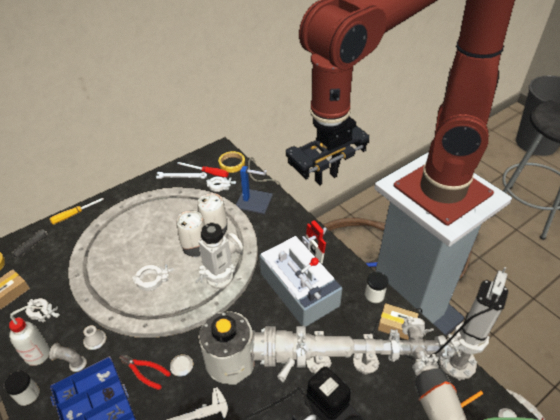

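```bash
python3 -c "
from bench import bot
print(bot.close_job())"
```

```text
the job is handed in; nothing more can be done
None
```

The job is handed in after about 27.5 s of the 53 s. My last pictures show all three parts done; the hand-in gave no verdict.

- **Bolt and handle:** I gripped the red knob and slid the bolt left until it would go no further. I then swung the handle down into the notch, to about 1.2 rad going by the knob's height. It had not moved at the last look.
- **Tag:** I lifted it about 18 mm, turned it in line with the peg and slid it off the stand with only about 1–2 N at the wrist. I then hung it on the box's peg. At the last look:
  - it was still between two looks 0.8 s apart;
  - it leans about 0.1 rad;
  - its hole is within about 4 mm of the middle of the peg lengthwise and about 1 mm sideways, with the apex about 3–4 mm above the peg's axis.
- **Bystanders:** I did not measure them. The jar, carton and tape roll look unmoved in the last overall picture. The gripper is open and well clear of everything.

**What failed or disagreed:**
- **Finger length:** The finger tips are about 34 mm shorter than the stated TCP. My first grasp closed above the knob without touching it, and I allowed for this afterwards.
- **Bolt start:** The bolt was already partly across at the start; it moved about 33 mm to its stop, not 50 mm.
- **Tag angle:** The tag hung twisted about 24° to the stand's peg instead of in line with it.
- **Joint limits:** While I turned the tag in free air, joints 3 and 7 ran up to the edge of their ranges. The wrist force read about 72 N for a moment (limit 120 N). The readings I took stayed just inside the ranges, and I turned the tag the other way round instead.

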